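# Park the hot pan handle-in on the warmer

### The arm

A 6-joint arm with a two-finger parallel gripper is mounted at the origin on the work surface. World frame = base frame: x ahead of the robot, y to its left, z up, the work surface at z = 0. Lengths are in mm, angles in degrees, forces in N, time in s.
With the tool pointing down it reaches from about 350 to 850 mm from the base axis. Payload 8.1 kg.
Tool frame: the origin (TCP) lies on the front face of the gripper's body, between the roots of the fingers; the fingertips stand r.finger_overhang ahead of it and the grasp point (between the pads) lies 54 mm ahead of it (r.finger_overhang is the distance from the TCP to the fingertips, in mm); y points along the fingers, z is the direction in which the jaws open and shut, and the axes are right-handed (so a half turn about y gives the same grasp; the last joint's range is limited). The gripper opens to 85 mm and grips with 20 to 120 N. Pads are 22 mm wide; open, the fingers measure 114 mm over their backs; the gripper's body (76 mm by 85 mm) begins 54 mm behind the grasp point. The pads swing forward as they close: fully open they stand 13 mm farther back than shut.
Start: joints at [62.086, 7.471, 85.268, -0, 87.261, -4.893], TCP at [234.625, 552.229, 303.892] pointing down, gripper open.
Joint ranges: [-169.43, 169.43], [-51.17, 129.36], [1.28, 143.12], [-76.62, 256.62], [0, 156.53], [-152.29, 152.29]. Speed limits (degrees/s): [136.94, 136.94, 159.86, 180, 180, 180].

### API

Orientations are given as [roll, pitch, yaw] about the fixed x, y, z axes, in that order (R = Rz(yaw) Ry(pitch) Rx(roll)).
In Python, from bench import r gives the robot as it stands. The module is installed in compiled form; this text tells all that it offers.
- The arm moves only by the tool arm_command, never from a script. Its argument "increments" is a list of rows, each a list of 6 numbers: the shift along the tool's x, y, z in m, then the turn, a rotation vector about the tool's x, y, z in rad. In form: [[tx, ty, tz, wx, wy, wz], ...]. A call has exactly 10 rows; each row is the pose to reach, as a shift and turn from the pose commanded when the call began, along the tool's axes at that moment; what a row does not reach only later rows make up. A row lasts 1/8 s, in which the tool goes at most 62.5 mm and 10.7 degrees, less where a joint would pass 70% of its speed; a pose out of reach is approached as far as the arm can. A call with a gripper value outside its range is refused whole. "jaw" is the gripper's target within -1 to 1 (shut at 1, half-way at 0, fully open at -1), set as the call begins (left out, the last holds). The fingers move at their own pace and stop on an object; "force" is the grip in N (left out, the last holds). Time passes only in rows, so rows that repeat a pose let the fingers close, or fill a call up. It gives the time, the measured TCP pose, the force and the opening at its end, in the units of the state.
- r.sense(): the state, without advancing time (a new reading comes with each control period).
- r.snapshot(name): name is "scene" or "side" or "wrist"; returns the picture (480x640x3 uint8, red, green, blue); there is no depth.
- r.camera_model(name): a dict with "intrinsics" (3x3 intrinsics, pixels), "distortion" ([k1, k2, p1, p2, k3] as OpenCV has them; the pictures are not rectified), "cam_to_world" (4x4, takes a point from camera to world coordinates). Camera axes: x right, y down, z forward; pixel columns grow to the right and rows downward; lengths in mm; the calibration is good to about 2 mm. A picture is of the moment at which its call begins: read the wrist's pose just before it. camera_model takes no time and is no camera call; for the wrist camera it gives the pose at the moment of the call.
- r.hand_in(): hands the job in, once; it reports no verdict.
Trained networks look in the newest picture that a camera, given by its name, has taken for a name from the list of things; names that differ only in an ending like _2 or _b are one class to them, and where a whole thing is asked for, a point or a joint stands for the part that bears it (a point fixed in the world has none). Each returns a list of dicts, best first, with "conf" (0 to 1); they miss things now and then, are a little off and sometimes report something else, mostly with a low value. They report only what shows in the picture. A call takes as long as a camera call. They do not tell look-alikes from the thing itself.
- r.trace(camera, target): "mask" (480x640 bool, what is visible of it) and "position" ([column, row] in pixels, amid what is visible of it).
- r.spot_point(camera, target): "position" ([column, row] in pixels: a listed point, or the origin of a listed thing).
The state is a dict: "time": time; "joint_pos": joint angles; "qd": joint speeds; "joint_efforts": joint torques, N m; "tool_pos": TCP position; "tcp_rot": TCP orientation; "ft_force": force on the tool from outside, world axes, zero at the start; "wrist_torque": the same for the moment, N m; "finger_gap": finger opening in mm.
Only numpy, scipy, OpenCV 4.12 (cv2) and the standard library are available. Lean on these libraries where they do the work, as an engineer would, in place of code of your own. Each camera call takes 0.05 s, during which the arm holds its last target.

### The job

The small pan has been left bowl-first under the wire cooling rack with its handle sticking out: lift it out by the handle and set it down upright on the open bench. Then take it again by the rim and park it centred on the keep-warm plate with its handle straight in under the rack, and after that push the guard arm fully shut in front of it. Leave the canister, mug and loaf tin where they stand.

Things in the scene. Friction and masses are not known exactly. Their poses are not given: they have to be found in the camera images.
- pan_center (a point): Small dark cast pan, 0.35 kg: round open bowl 96 mm across, 48 mm high, wall 8 mm, floor 6 mm; straight handle along its +x; whole length 198 mm. Point: centre of the bowl, 24 mm above the pan's underside, z up. Centre of mass about 30 mm towards the handle. Starts on the bench, bowl under the rack, centre about 40 mm behind the rack's front edge, handle pointing out to the robot.
- handle_mid (a point): Middle of the pan's handle, 98 mm from the bowl's centre along the pan's x. The handle is a bar 16 mm wide and 14 mm thick, 33 to 47 mm above the pan's underside, from the bowl's wall to 150 mm from the bowl's centre. Axes as the pan's.
- handle_end (a point): Free end of the pan's handle, 150 mm from the bowl's centre. Axes as the pan's.
- rack: Wire cooling rack fixed to the bench, 540 mm long (y), 150 mm deep (x, away from the robot); origin at the centre of its footprint at bench height, front edge at x = -75 mm. Wires 105 to 115 mm above the bench; open below but for legs (10 mm) at the corners and at y = 75 mm in front, and a 12 mm high bar on the bench at x = -99 mm, y -270 to 75 mm: lift the pan over it.
- plate_top (a point): Centre of the top of the keep-warm plate, a square steel slab 110 by 110 mm with a dark disc 104 mm across on it, top 16 mm above the bench, fixed in front of the left part of the rack, its centre 60 mm on the robot's side of the rack's front edge. Axes as the rack's.
- guard (a joint): Guard arm's angle, rad: 0 = shut against its stop (arm along the rack's -y, across the front of the plate), growing as it opens towards the robot, 1.57 = along the rack's -x, then on to the robot's left; stops at 2.3, starts at 1.5 to 2.0. Stiff (0.05 N m): it stays where it is left.
- guard_hinge (a point): Vertical pivot of the guard arm at mid-height of the arm (32 mm above the bench), on a fixed post 18 mm thick and 46 mm high; in the rack's axes 77 mm towards the robot and 88 mm to the left (+y) of the plate's centre. Axes as the rack's.
- guard_tip (a point): Free end of the guard arm, 155 mm from its pivot. The arm is a straight steel bar 10 mm thick and 20 mm high, 22 to 42 mm above the bench.
- canister_center (a point): Closed metal canister, 88 mm across, 84 mm high, standing under the rack in the bay next to the pan; point at its centre, 42 mm up. Not to be moved.
- mug_center (a point): White mug, 72 mm across, 75 mm high, with a handle on its +y side reaching about 70 mm from its axis; point on its axis, half-way up. Stands on the bench in front of the rack. Not to be moved.
- tin_center (a point): Dark loaf tin, 120 (its x) by 70 by 45 mm high, on the bench in front of the rack; point at its centre, half-way up. Not to be moved.
Things that resemble listed ones, but are neither listed nor needed, are in the scene too. What is shaped like the part that bears plate_top but orange is not meant.

How it is judged:
By the outcome, as a careful person would: the job done as asked, in the order asked, and still so for the second after the job is handed in, with the robot touching nothing.
It also fails if it takes over 72 s, if anything falls off the work surface, if the arm or the gripper's body presses on something with over 40 N, if the wrist force passes 120 N, or if a joint passes its speed limit or range.

## Working session

There is one attempt and no reset: what is moved stays moved. The work goes in short steps, Python scripts to look and compute and a tool call to move; the robot and the scene stay as the last step left them, time stands still between calls to the robot, and variables do not carry over. Pictures are saved under pics/ and viewed, and the job is handed in when it is done.

Besides the shell and the picture viewer there is one more tool, called in YAML: its name, and indented under it one key for each argument. arm_command: Moves the arm, as the interface text tells. Its arguments: {"type":"object","properties":{"increments":{"type":"array","items":{"type":"array","items":{"type":"number"}}},"jaw":{"type":"number"},"force":{"type":"number"}},"required":["increments"]}

```bash
ls; mkdir -p pics
python3 - <<'E'
from bench import r
import cv2
print(r.sense()); print(r.finger_overhang)
for n in ["scene","side","wrist"]:
    im=r.snapshot(n); cv2.imwrite(f"pics/{n}0.png",im[:,:,::-1])
    m=r.camera_model(n); print(n,m)
E
```

```text
pics
{'time': 0.0, 'joint_pos': array([ 6.20848381e+01,  7.51501317e+00,  8.53296996e+01, -8.02511831e-04,
        8.72611863e+01, -4.89443609e+00]), 'qd': array([ 0.05917157, -0.03891748,  0.0097844 , -0.03780459,  0.19443076,
       -0.03385892]), 'joint_efforts': array([ 1.04543757e-03, -5.69375432e+01, -5.00574911e+01, -1.07740232e-04,
        1.40252011e-02,  4.24634050e-05]), 'tool_pos': array([234.43928372, 551.85029397, 302.84126575]), 'tcp_rot': array([-9.01055813e+01,  8.23672261e-03, -2.30206944e+01]), 'ft_force': array([ 0.0040326 , -0.45419714,  0.41264076]), 'wrist_torque': array([0.00112951, 0.01037039, 0.01146784]), 'finger_gap': 85.23937994884979}
72.6
scene {'intrinsics': array([[553.29032445,   0.        , 317.76177927],
       [  0.        , 553.29032445, 244.22037721],
       [  0.        ,   0.        ,   1.        ]]), 'distortion': array([-0.05609946,  0.        ,  0.        ,  0.        ,  0.        ]), 'cam_to_world': array([[ 3.31409716e-01,  5.90636617e-01, -7.35741794e-01,
         1.29209744e+03],
       [ 9.43457520e-01, -2.01302990e-01,  2.63372386e-01
[... 742 characters left out ...]
 0.00000000e+00,  0.00000000e+00,  0.00000000e+00,
         1.00000000e+00]])}
wrist {'intrinsics': array([[340.47232512,   0.        , 323.89585022],
       [  0.        , 340.47232512, 238.61821509],
       [  0.        ,   0.        ,   1.        ]]), 'distortion': array([-0.00623214,  0.        ,  0.        ,  0.        ,  0.        ]), 'cam_to_world': array([[ 3.92554419e-01,  8.79448764e-01,  2.69204198e-01,
         1.65292612e+02],
       [ 9.19727020e-01, -3.74789027e-01, -1.16770691e-01,
         5.82077982e+02],
       [-1.79906036e-03,  2.93433225e-01, -9.55977879e-01,
         3.73458040e+02],
       [ 0.00000000e+00,  0.00000000e+00,  0.00000000e+00,
         1.00000000e+00]])}
```

View pics/scene0.png

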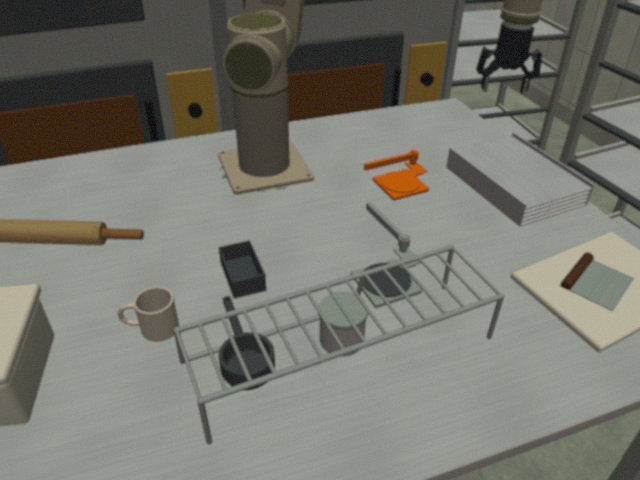

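View pics/side0.png

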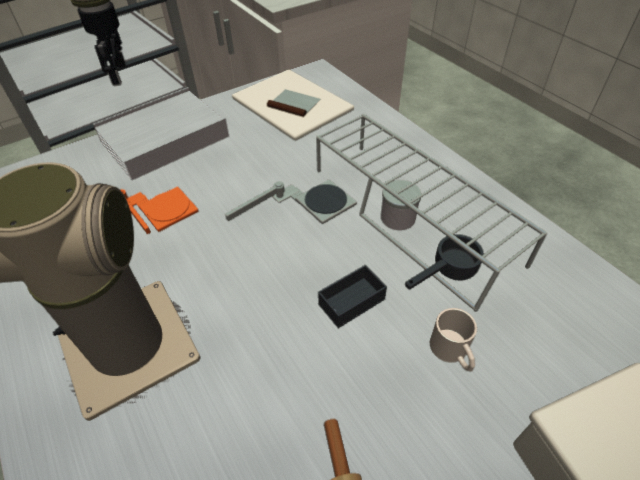

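View pics/wrist0.png

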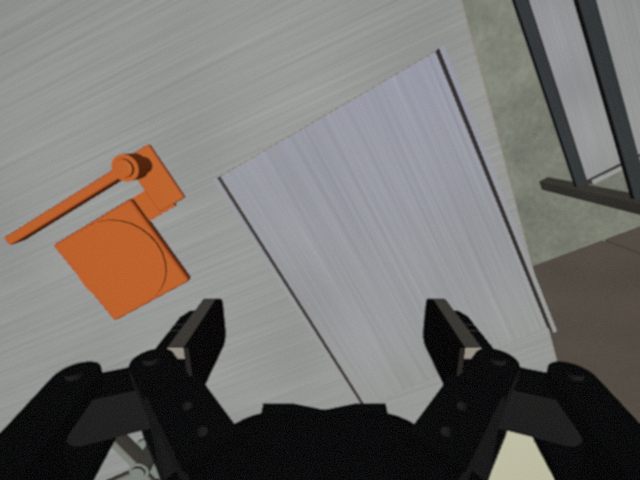

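The scene camera shows the rack, the pan's bowl at about (245,358) with its handle at (232,318), the canister at (343,322), the steel plate at (388,280) and the guard at (388,228). The tin is at (242,268) and the mug at (157,315). The orange plate and arm, at (400,183) in the scene and (125,240) in the wrist view, are decoys.

```bash
cat > h.py <<'E'
import numpy as np, cv2
from bench import r
from scipy.spatial.transform import Rotation as R
def ray(m,p):
    u=cv2.undistortPoints(np.array([[p]],float),m["intrinsics"],m["distortion"])[0,0]
    T=m["cam_to_world"]; d=T[:3,:3]@np.array([u[0],u[1],1.]); return T[:3,3],d/np.linalg.norm(d)
def onz(m,p,z):
    o,d=ray(m,p); return o+d*(z-o[2])/d[2]
def tri(rs):
    A=np.zeros((3,3));b=np.zeros(3)
    for o,d in rs:
        P=np.eye(3)-np.outer(d,d);A+=P;b+=P@o
    x=np.linalg.solve(A,b)
    return x,[np.linalg.norm((np.eye(3)-np.outer(d,d))@(x-o)) for o,d in rs]
def proj(m,X):
    X=np.atleast_2d(X).astype(float);T=np.linalg.inv(m["cam_to_world"])
    return cv2.projectPoints(X,cv2.Rodrigues(T[:3,:3])[0],T[:3,3],m["intrinsics"],m["distortion"])[0][:,0]
E
python3 - <<'E'
from h import *
np.set_printoptions(precision=1,suppress=True)
ms={c:r.camera_model(c) for c in("scene","side")}
Z=dict(pan_center=24,handle_mid=40,handle_end=40,rack=0,plate_top=16,guard_hinge=32,guard_tip=32,canister_center=42,mug_center=37.5,tin_center=22.5)
for n,z in Z.items():
    out=[];rs=[]
    for c in ms:
        L=r.spot_point(c,n)
        for q in L[:3]: print(n,c,round(q["conf"],2),np.array(q["position"]),onz(ms[c],q["position"],z))
        if L: rs.append(ray(ms[c],L[0]["position"]))
    if len(rs)==2: print("   tri",*tri(rs))
print(r.sense()["time"])
E
```

```text
pan_center scene 0.75 [248.5 362.5] [ 670.2 -207.5   24. ]
pan_center side 0.68 [456.6 254.7] [ 665.6 -201.    24. ]
   tri [ 667.  -203.8   22. ] [np.float64(3.5238824351540052), np.float64(3.523882435154126)]
handle_mid scene 0.58 [233.2 314.2] [ 563.5 -209.1   40. ]
handle_mid scene 0.4 [367.  205.9] [318.7 166.1  40. ]
handle_mid side 0.56 [425.5 272.2] [ 567.6 -207.3   40. ]
handle_mid side 0.28 [224.5 216.9] [295.3 170.5  40. ]
   tri [ 565.9 -209.    42.6] [np.float64(0.3939660109942201), np.float64(0.39396601099435813)]
handle_end scene 0.76 [229.2 293.8] [ 507.4 -204.4   40. ]
handle_end scene 0.62 [387.  276.6] [560.9 105.3  40. ]
handle_end side 0.65 [406.8 285.4] [ 514.4 -211.5   40. ]
   tri [ 512.7 -208.6   42.9] [np.float64(3.940879860602817), np.float64(3.9408798606028532)]
rack scene 0.61 [341.4 352.7] [683.3 -39.    0. ]
rack scene 0.46 [341.3 326.8] [623.7 -16.    0. ]
rack scene 0.23 [240.4 267.5] [ 392.7 -158.8    0. ]
rack side 0.86 [411.9 213.7] [687.  -35.1   0. ]
   tri [684.7 -38.6   2.7] [np.float64(1.324084492622826), np.float64(1.324084492622824)]
plate_t
[... 986 characters left out ...]
16)]
canister_center scene 0.79 [340.8 326.9] [659.5 -32.5  42. ]
canister_center side 0.56 [398.5 205. ] [647.8 -25.   42. ]
   tri [651.7 -25.7  35.9] [np.float64(4.377176778755929), np.float64(4.377176778755971)]
mug_center scene 0.78 [159.8 312.6] [ 512.9 -338.1   37.5]
mug_center scene 0.66 [247.4 360.5] [ 676.5 -209.9   37.5]
mug_center side 0.6 [455.1 334.9] [ 516.  -346.1   37.5]
   tri [ 515.2 -342.    38.1] [np.float64(4.188247589085227), np.float64(4.188247589085317)]
tin_center scene 0.69 [241.3 265.5] [ 412.9 -159.7   22.5]
tin_center side 0.87 [350.7 293.2] [ 418.3 -154.6   22.5]
   tri [ 416.5 -158.8   26.6] [np.float64(1.7346908073563503), np.float64(1.7346908073563518)]
1.15
```

```bash
cat > fit.py <<'E'
from h import *
from scipy.optimize import least_squares
np.set_printoptions(precision=2,suppress=True)
ms={c:r.camera_model(c) for c in("scene","side")}
def pose(p,X): 
    c,s=np.cos(p[2]),np.sin(p[2]); X=np.atleast_2d(X).astype(float)
    return np.c_[p[0]+c*X[:,0]-s*X[:,1],p[1]+s*X[:,0]+c*X[:,1],X[:,2]]
C=np.array([[-75,270,110],[75,270,110],[-75,-270,110],[75,-270,110]])
obs={"scene":[(451,249),(500,297),(178,332),(200,397)],"side":[(318,139),(363,118),(488,269),(544,236)]}
f=lambda p:np.concatenate([(proj(ms[c],pose(p,C))-obs[c]).ravel() for c in ms])
s=least_squares(f,[690,-35,0],x_scale=[1,1,.01],loss="soft_l1"); print("rack",s.x,np.degrees(s.x[2]),f(s.x))
E
python3 fit.py
python3 - <<'E'
import cv2
a=cv2.imread("pics/scene0.png");b=cv2.imread("pics/side0.png")
cv2.imwrite("pics/c1.png",cv2.resize(a[195:420,120:420],(800,600),interpolation=3))
cv2.imwrite("pics/c2.png",cv2.resize(b[160:340,300:540],(800,600),interpolation=3))
cv2.imwrite("pics/c3.png",cv2.resize(b[150:240,210:370],(800,450),interpolation=3))
E
```

```text
rack [684.93 -38.11   0.08] 4.531980836507211 [ 0.92 -3.42  0.67 -2.54 -1.72 -4.71 -0.47  0.59 -0.08 -2.35  0.43 -2.82
  7.94  2.05 -0.41 -2.17]
```

View pics/c1.png

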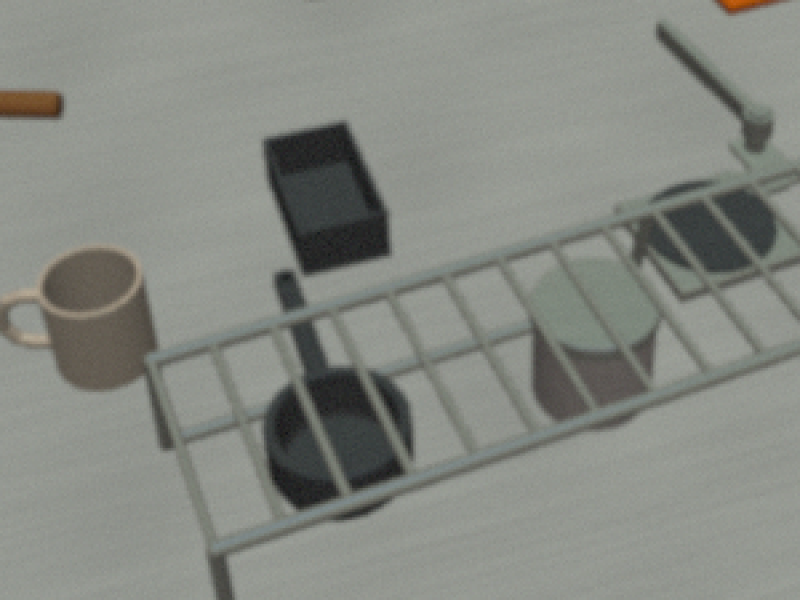

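View pics/c2.png

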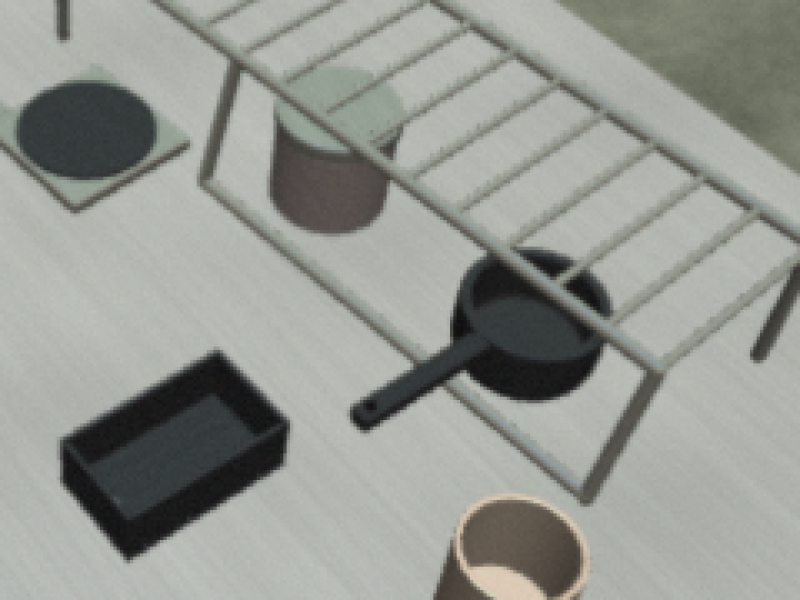

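View pics/c3.png

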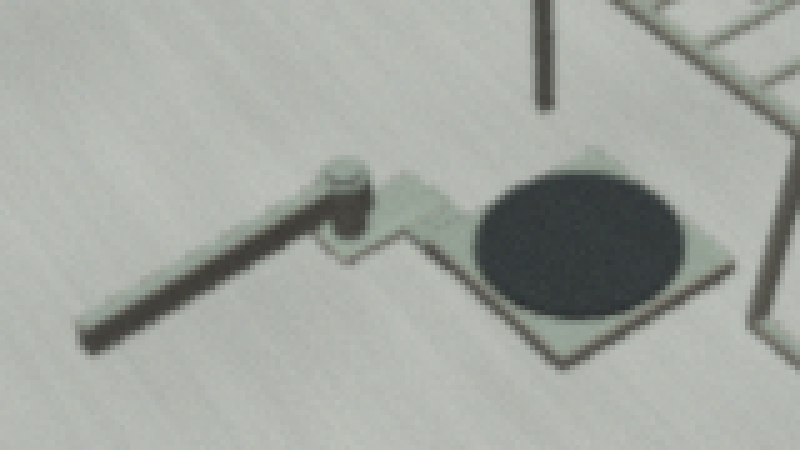

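Run:
```python
import cv2
a=cv2.imread("pics/scene0.png");b=cv2.imread("pics/side0.png")
cv2.imwrite("pics/c4.png",cv2.resize(a[190:310,345:505],(800,600),interpolation=3))
cv2.imwrite("pics/c5.png",cv2.resize(b[100:175,300:400],(800,600),interpolation=3))
```

```text
(no output)
```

View pics/c4.png

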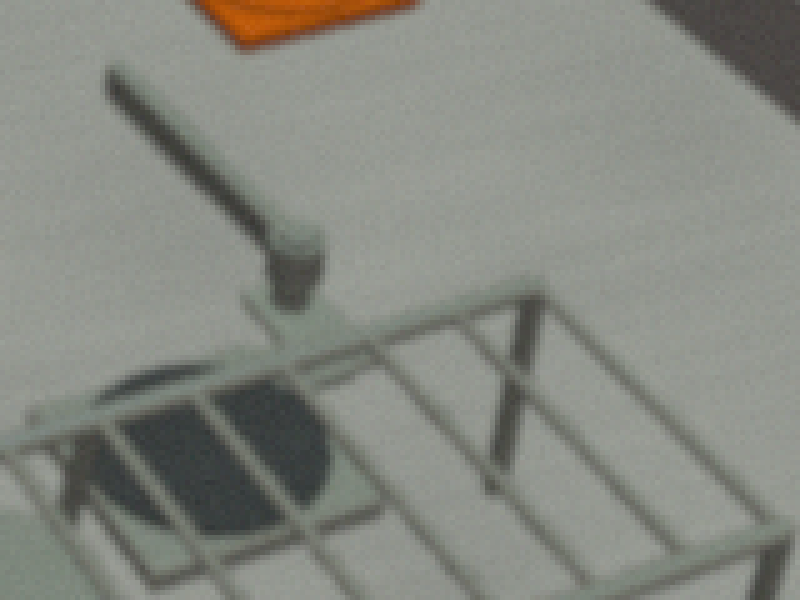

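View pics/c5.png

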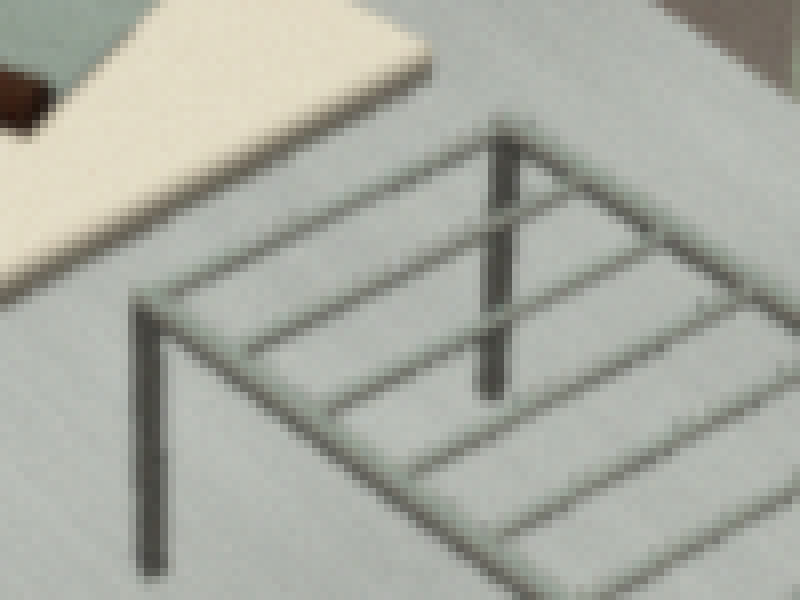

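```bash
cat > fit.py <<'E'
from h import *
from scipy.optimize import least_squares
np.set_printoptions(precision=2,suppress=True)
ms={c:r.camera_model(c) for c in("scene","side")}
def pose(p,X): 
    c,s=np.cos(p[2]),np.sin(p[2]); X=np.atleast_2d(X).astype(float)
    return np.c_[p[0]+c*X[:,0]-s*X[:,1],p[1]+s*X[:,0]+c*X[:,1],X[:,2]]
if __name__=="__main__":
    for e in (270,265):
        C=np.array([[-75,e,112],[75,e,112],[-75,-e,112],[75,-e,112]])*1.
        obs={"scene":[(452.6,247.4),(501,295.4),(177.4,330),(200.6,400.5)],"side":[(317.8,137.5),(363.1,116.5),(497,271.6),(543,236)]}
        f=lambda p:np.concatenate([(proj(ms[c],pose(p,C))-obs[c]).ravel() for c in ms])
        s=least_squares(f,[690,-35,0],x_scale=[1,1,.01],loss="soft_l1"); print("rack",s.x,np.degrees(s.x[2]),f(s.x))
    def two(n,a,b,z): print(n,onz(ms["scene"],a,z),onz(ms["side"],b,z),*tri([ray(ms["scene"],a),ray(ms["side"],b)]))
    two("disc",(387,280),(326,199),16)
    two("hingetop",(404,237),(279.4,185),46)
    two("tip",(368,204.5),(227,216),42)
    two("rim",(247.5,353),(459.9,250),48)
    two("hend",(226.5,297.4),(406.5,284),47)
E
python3 fit.py
```

```text
rack [687.44 -37.94   0.08] 4.819113406847499 [-0.35 -2.23  0.49 -1.4  -1.02 -1.87 -0.33 -1.77  0.57 -1.63  0.62 -2.2
  0.73 -2.11  1.92 -3.85]
rack [688.38 -41.12   0.08] 4.749663707775365 [-3.53 -0.88 -2.94  0.3   0.14 -2.06  0.86 -1.97  2.92 -0.27  3.05 -0.95
  0.03 -2.81  1.3  -4.41]
disc [546.7  114.12  16.  ] [535.3  110.29  16.  ] [539.8  117.66   8.53] [np.float64(0.4954996309115716), np.float64(0.4954996309115317)]
hingetop [461.65 191.48  46.  ] [451.77 188.61  46.  ] [454.9  195.37  39.83] [np.float64(0.23302842004865676), np.float64(0.2330284200487602)]
tip [316.79 169.36  42.  ] [300.72 167.85  42.  ] [303.48 176.32  32.52] [np.float64(0.7699018713682092), np.float64(0.7699018713680875)]
rim [ 669.33 -207.21   48.  ] [ 662.04 -207.41   48.  ] [ 665.39 -205.99   43.73] [np.float64(0.6752049893558008), np.float64(0.675204989355717)]
hend [ 522.88 -212.33   47.  ] [ 512.02 -211.96   47.  ] [ 515.66 -210.3    40.8 ] [np.float64(1.3038191627279252), np.float64(1.3038191627278088)]
```

```bash
cat > mv.py <<'E'
import numpy as np, json, sys
from scipy.spatial.transform import Rotation as R
def rot(yaw): return R.from_euler("xyz",[-90,0,yaw],degrees=True)
def load():
    try: return json.load(open("cmd.json"))
    except Exception: return dict(p=[234.625,552.229,303.892],yaw=-23.02)
def apply(rows):
    "rows: the last row (m, rad) that was commanded"
    c=load(); q=rot(c["yaw"]); p=np.array(c["p"])+q.apply(np.array(rows[:3])*1000)
    yaw=c["yaw"]-np.degrees(rows[4]); json.dump(dict(p=p.tolist(),yaw=float(yaw)),open("cmd.json","w"))
    print("cmd now",p.round(1),round(yaw,2))
def plan(wps,n):
    "wps: list of (x,y,z,yaw) TCP targets, n: rows for each; prints rows"
    c=load(); q=rot(c["yaw"]); out=[]; a=np.array([*c["p"],c["yaw"]])
    for w,k in zip(wps,n):
        b=np.array(w,float)
        for i in range(1,k+1):
            s=i/k; s=s*s*(3-2*s) if k>3 else s
            t=a+(b-a)*s; d=q.inv().apply(t[:3]-np.array(c["p"]))/1000
            out.append([*np.round(d,4).tolist(),0,round(float(np.radians(c["yaw"]-t[3])),3),0])
        a=b
    print("[")
    for o in out: print(o,",")
    print("]")
E
python3 -c "
from mv import *
plan([(430,110,300,0)],[10])"
```

```text
[
[0.0099, 0.0001, -0.0093, 0, -0.011, 0] ,
[0.0367, 0.0004, -0.0344, 0, -0.042, 0] ,
[0.0762, 0.0008, -0.0714, 0, -0.087, 0] ,
[0.1242, 0.0014, -0.1164, 0, -0.141, 0] ,
[0.1764, 0.0019, -0.1653, 0, -0.201, 0] ,
[0.2286, 0.0025, -0.2142, 0, -0.26, 0] ,
[0.2766, 0.0031, -0.2592, 0, -0.315, 0] ,
[0.3161, 0.0035, -0.2962, 0, -0.36, 0] ,
[0.3429, 0.0038, -0.3214, 0, -0.391, 0] ,
[0.3528, 0.0039, -0.3306, 0, -0.402, 0] ,
]
```

arm_command:
  increments:
    - [0.015,0,-0.014,0,-0.02,0]
    - [0.05,0,-0.047,0,-0.06,0]
    - [0.09,0,-0.084,0,-0.1,0]
    - [0.132,0,-0.124,0,-0.15,0]
    - [0.175,0,-0.164,0,-0.2,0]
    - [0.217,0,-0.203,0,-0.25,0]
    - [0.26,0,-0.244,0,-0.3,0]
    - [0.3,0,-0.281,0,-0.35,0]
    - [0.336,0.004,-0.315,0,-0.39,0]
    - [0.353,0.004,-0.331,0,-0.402,0]
  jaw: -1

```text
time: 2.4
tool_pos: [430.6, 107.2, 299.8]
tcp_rot: [-90.0, -0.0, -0.1]
ft_force: [0.9, 0.9, -0.0]
finger_gap: 85.3
```

Run:
```python
from mv import *
apply([0.353,0.004,-0.331,0,-0.402,0])
plan([(480,-208,230,1.5)],[10])
from h import *
import pickle
m=r.camera_model("wrist"); im=r.snapshot("wrist"); cv2.imwrite("pics/w1.png",im[:,:,::-1]); pickle.dump(m,open("w1.pkl","wb"))
for n,z in dict(plate_top=16,guard_hinge=32,guard_tip=32,canister_center=42).items():
    for q in r.spot_point("wrist",n)[:2]: print(n,q["conf"],np.round(q["position"],1),onz(m,q["position"],z).round(1))
```

```text
cmd now [430.1 109.5 299.9] 0.01
[
[0.0014, 0.002, -0.0089, 0, -0.001, 0] ,
[0.0052, 0.0073, -0.033, 0, -0.003, 0] ,
[0.0108, 0.0151, -0.0686, 0, -0.006, 0] ,
[0.0175, 0.0246, -0.1118, 0, -0.009, 0] ,
[0.0249, 0.0349, -0.1588, 0, -0.013, 0] ,
[0.0323, 0.0453, -0.2058, 0, -0.017, 0] ,
[0.0391, 0.0548, -0.249, 0, -0.02, 0] ,
[0.0447, 0.0626, -0.2845, 0, -0.023, 0] ,
[0.0485, 0.0679, -0.3087, 0, -0.025, 0] ,
[0.0499, 0.0699, -0.3176, 0, -0.026, 0] ,
]
plate_top 0.89 [330.9 304.2] [543.6 115.4  16. ]
plate_top 0.46 [216.1 397.5] [675.5 -30.4  16. ]
guard_hinge 0.98 [410.9 233.2] [453.7 197.5  32. ]
guard_tip 0.98 [401.   71.2] [301.2 177.7  32. ]
canister_center 0.95 [210. 395.] [648.4 -27.1  42. ]
```

View pics/w1.png

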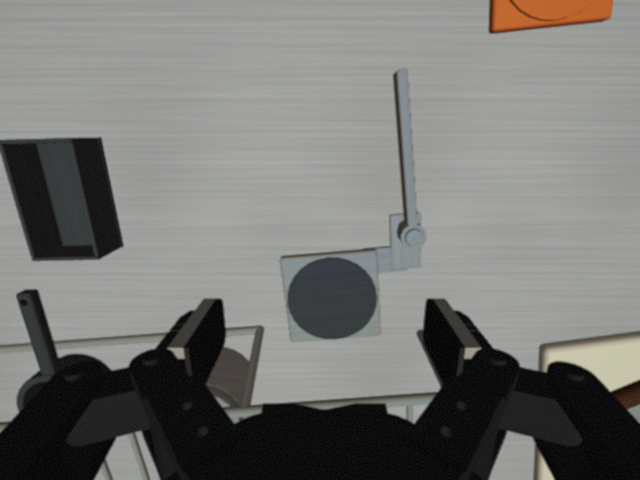

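Run:
```python
from h import *; import pickle
from fit import pose
from scipy.optimize import least_squares
m=pickle.load(open("w1.pkl","rb"))
im=cv2.imread("pics/w1.png"); cv2.imwrite("pics/w1c.png",cv2.resize(im[200:360,260:440],(720,640)[:2],interpolation=3)[:600])
print(onz(m,(333,298.5),16))
C=np.array([[-55,-55,16],[-55,55,16],[55,-55,16],[55,55,16]])
f=lambda p:(proj(m,pose(p,C))-[(281,256),(377,248.5),(290,342),(381,335)]).ravel()
s=least_squares(f,[541,111,0],x_scale=[1,1,.01]);print(s.x,np.degrees(s.x[2]),f(s.x).round(1))
print("from hinge",pose([454,197,s.x[2]],[[77,-88,0]]))
```

```text
[536.31 117.76  16.  ]
[534.72 116.88   0.08] 4.410474445722369 [-2.  -0.   1.6 -0.1 -0.1 -0.1  0.6  0.5]
from hinge [[537.54 115.18   0.  ]]
```

View pics/w1c.png

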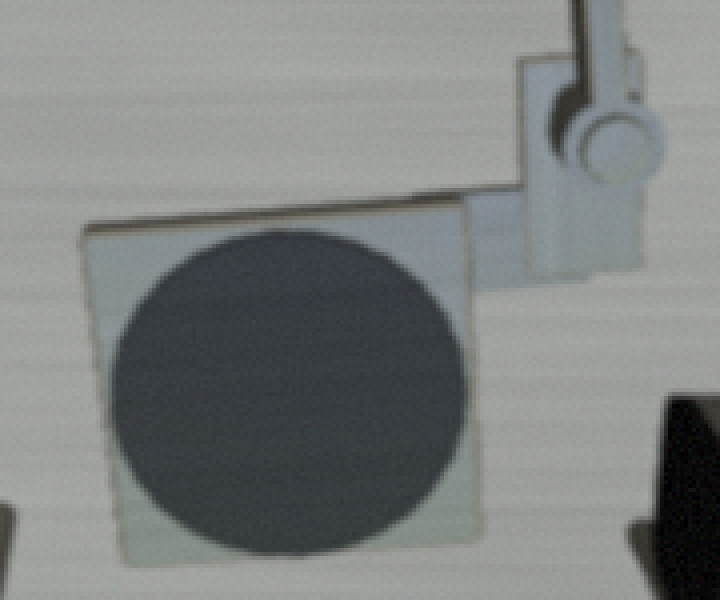

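arm_command:
  increments:
    - [0.002,0.003,-0.012,0,0,0]
    - [0.006,0.009,-0.04,0,-0.003,0]
    - [0.011,0.016,-0.075,0,-0.006,0]
    - [0.018,0.026,-0.115,0,-0.01,0]
    - [0.025,0.035,-0.16,0,-0.013,0]
    - [0.032,0.045,-0.205,0,-0.017,0]
    - [0.039,0.055,-0.247,0,-0.02,0]
    - [0.045,0.063,-0.284,0,-0.023,0]
    - [0.049,0.068,-0.308,0,-0.025,0]
    - [0.05,0.07,-0.318,0,-0.026,0]

```text
time: 3.9
tool_pos: [479.9, -209.2, 229.2]
tcp_rot: [-90.0, 0.1, 1.5]
ft_force: [-0.2, 0.6, -0.4]
finger_gap: 85.4
```

Run:
```python
from mv import *
apply([0.05,0.07,-0.318,0,-0.026,0])
from h import *
import pickle
s=r.sense(); print(s["tool_pos"])
m=r.camera_model("wrist"); im=r.snapshot("wrist"); cv2.imwrite("pics/w2.png",im[:,:,::-1]); pickle.dump(m,open("w2.pkl","wb"))
for n,z in dict(handle_mid=40,handle_end=40,pan_center=24,tin_center=22.5).items():
    for q in r.spot_point("wrist",n)[:2]: print(n,q["conf"],np.round(q["position"],1),onz(m,q["position"],z).round(1))
```

```text
cmd now [ 480.1 -208.4  229.9] 1.5
[ 479.90015807 -209.21328974  229.23397165]
handle_mid 0.76 [319.9 334.2] [ 571.5 -209.9   40. ]
handle_end 0.74 [318.8 273.8] [ 514.6 -212.    40. ]
tin_center 0.89 [381.4 149.5] [ 415.  -164.8   22.5]
```

View pics/w2.png

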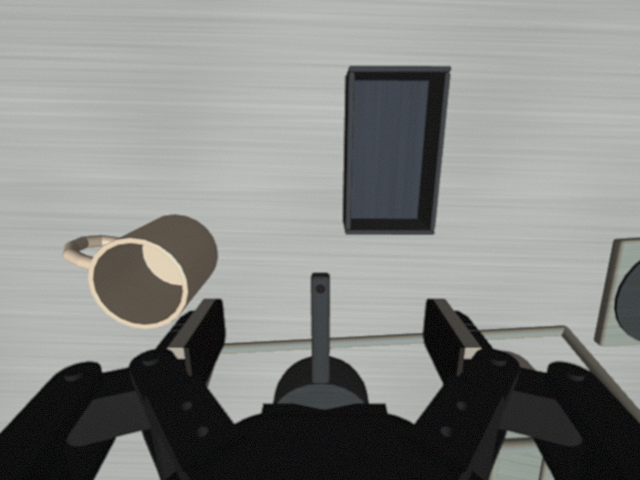

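Run:
```python
from mv import *
plan([(556,-209.5,160,1.7),(556,-209.5,94.5,1.7)],[4,6])
```

```text
[
[0.0118, 0.0109, -0.0005, 0, -0.001, 0] ,
[0.0379, 0.0349, -0.0015, 0, -0.002, 0] ,
[0.064, 0.059, -0.0026, 0, -0.003, 0] ,
[0.0758, 0.0699, -0.003, 0, -0.003, 0] ,
[0.0758, 0.0747, -0.003, 0, -0.003, 0] ,
[0.0758, 0.0869, -0.003, 0, -0.003, 0] ,
[0.0758, 0.1026, -0.003, 0, -0.003, 0] ,
[0.0758, 0.1184, -0.003, 0, -0.003, 0] ,
[0.0758, 0.1305, -0.003, 0, -0.003, 0] ,
[0.0758, 0.1354, -0.003, 0, -0.003, 0] ,
]
```

arm_command:
  increments:
    - [0.012,0.011,0,0,-0.001,0]
    - [0.038,0.035,-0.001,0,-0.002,0]
    - [0.064,0.059,-0.002,0,-0.003,0]
    - [0.075,0.07,-0.003,0,-0.003,0]
    - [0.076,0.08,-0.003,0,-0.003,0]
    - [0.076,0.095,-0.003,0,-0.003,0]
    - [0.076,0.11,-0.003,0,-0.003,0]
    - [0.076,0.123,-0.003,0,-0.003,0]
    - [0.076,0.132,-0.003,0,-0.003,0]
    - [0.076,0.135,-0.003,0,-0.003,0]
  jaw: -1

```text
time: 5.4
tool_pos: [555.8, -209.4, 94.1]
tcp_rot: [-90.0, 0.1, 1.7]
ft_force: [-0.3, 0.4, 0.2]
finger_gap: 85.4
```

arm_command:
  increments:
    - [0,0,0,0,0,0]
    - [0,0,0,0,0,0]
    - [0,0,0,0,0,0]
    - [0,0,0,0,0,0]
    - [0,0,0,0,0,0]
    - [0,0,0,0,0,0]
    - [0,0,0,0,0,0]
    - [0,0,0,0,0,0]
    - [0,0,0,0,0,0]
    - [0,0,0,0,0,0]
  jaw: 1
  force: 90

```text
time: 6.65
tool_pos: [556.3, -209.6, 95.1]
tcp_rot: [-90.0, -0.0, 1.7]
ft_force: [-1.6, -1.9, 4.7]
finger_gap: 14.4
```

Run:
```python
from mv import *
apply([0.076,0.135,-0.003,0,-0.003,0])
from h import *
a=r.snapshot("side"); cv2.imwrite("pics/s1.png",cv2.resize(a[180:330,360:560,::-1],(800,600),interpolation=3))
a=r.snapshot("wrist"); cv2.imwrite("pics/w3.png",a[:,:,::-1]); s=r.sense();print(s["finger_gap"],s["ft_force"])
plan([(550,-209.5,135,1.7)],[10])
```

```text
cmd now [ 556.2 -209.4   94.9] 1.67
14.48655549978552 [-1.35515688 -1.46508253  5.06766723]
[
[-0.0002, -0.0011, 0.0, 0, -0.0, 0] ,
[-0.0006, -0.0042, 0.0, 0, -0.0, 0] ,
[-0.0013, -0.0087, 0.0, 0, -0.0, 0] ,
[-0.0022, -0.0141, 0.0, 0, -0.0, 0] ,
[-0.0031, -0.0201, 0.0001, 0, -0.0, 0] ,
[-0.004, -0.026, 0.0001, 0, -0.0, 0] ,
[-0.0049, -0.0314, 0.0001, 0, -0.0, 0] ,
[-0.0056, -0.0359, 0.0001, 0, -0.0, 0] ,
[-0.006, -0.039, 0.0001, 0, -0.0, 0] ,
[-0.0062, -0.0401, 0.0001, 0, -0.0, 0] ,
]
```

View pics/s1.png

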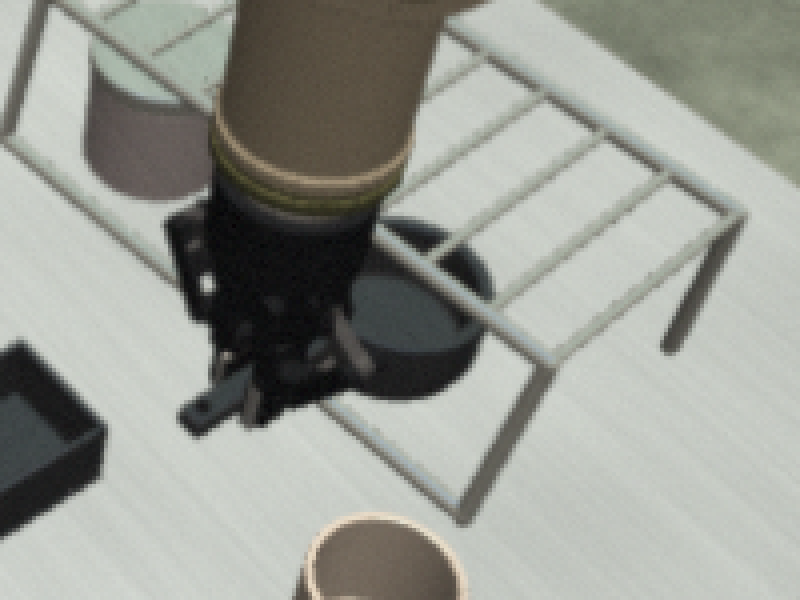

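View pics/w3.png

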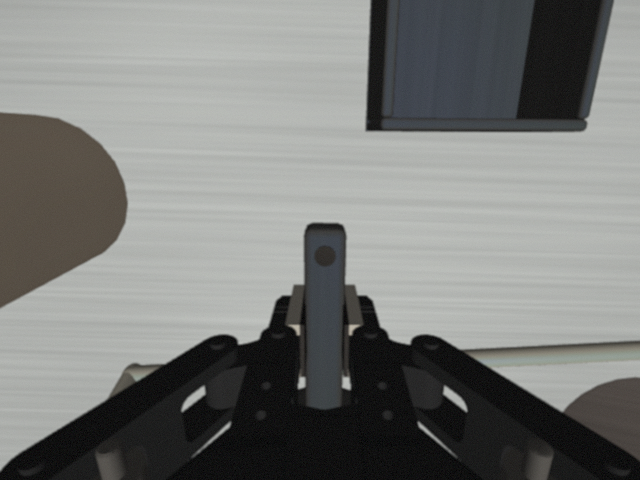

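The fingers hold the handle: wrist view (325,300), with the handle between both pads. Next I lift it.

arm_command:
  increments:
    - [0,-0.002,0,0,0,0]
    - [0,-0.006,0,0,0,0]
    - [0,-0.011,0,0,0,0]
    - [-0.001,-0.016,0,0,0,0]
    - [-0.002,-0.022,0,0,0,0]
    - [-0.003,-0.028,0,0,0,0]
    - [-0.004,-0.033,0,0,0,0]
    - [-0.005,-0.037,0,0,0,0]
    - [-0.006,-0.039,0,0,0,0]
    - [-0.006,-0.04,0,0,0,0]
  jaw: 1
  force: 110

```text
time: 8.0
tool_pos: [550.1, -209.6, 134.9]
tcp_rot: [-90.0, 0.0, 1.7]
ft_force: [0.5, -0.6, -3.7]
finger_gap: 13.7
```

Run:
```python
from mv import *
apply([-0.006,-0.04,0,0,0,0])
from h import *
a=r.snapshot("side"); cv2.imwrite("pics/s2.png",cv2.resize(a[180:330,360:560,::-1],(800,600),interpolation=3))
a=r.snapshot("scene"); cv2.imwrite("pics/s2b.png",cv2.resize(a[250:415,140:360,::-1],(800,600),interpolation=3))
plan([(430,-205,137,1.7),(430,-195,175,-10)],[8,2])
```

```text
cmd now [ 550.2 -209.6  134.9] 1.67
[
[-0.0052, -0.0001, 0.0003, 0, -0.0, 0] ,
[-0.0188, -0.0003, 0.0013, 0, -0.0, 0] ,
[-0.038, -0.0007, 0.0026, 0, -0.0, 0] ,
[-0.06, -0.0011, 0.0041, 0, -0.0, 0] ,
[-0.082, -0.0014, 0.0056, 0, -0.0, 0] ,
[-0.1013, -0.0018, 0.0069, 0, -0.0, 0] ,
[-0.1149, -0.002, 0.0078, 0, -0.0, 0] ,
[-0.12, -0.0021, 0.0081, 0, -0.0, 0] ,
[-0.1199, -0.0211, 0.0131, 0, 0.102, 0] ,
[-0.1197, -0.0401, 0.0181, 0, 0.204, 0] ,
]
```

View pics/s2.png

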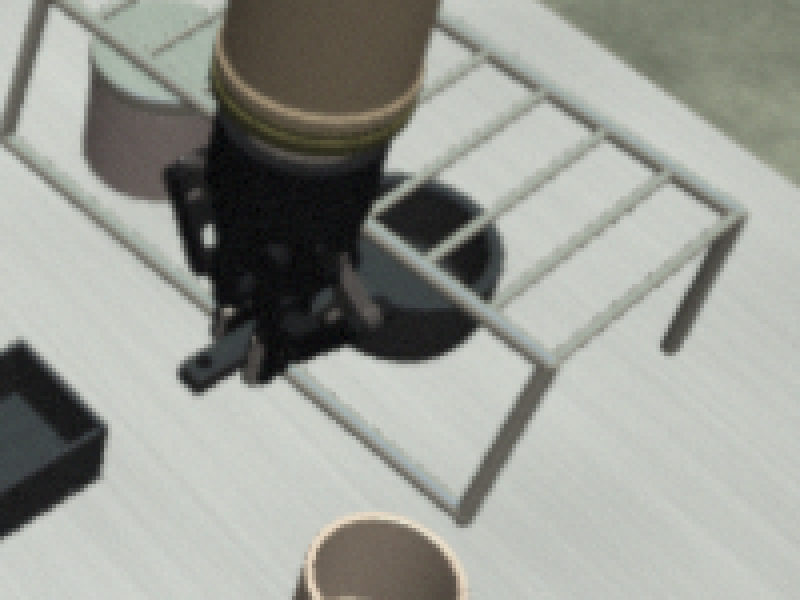

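View pics/s2b.png

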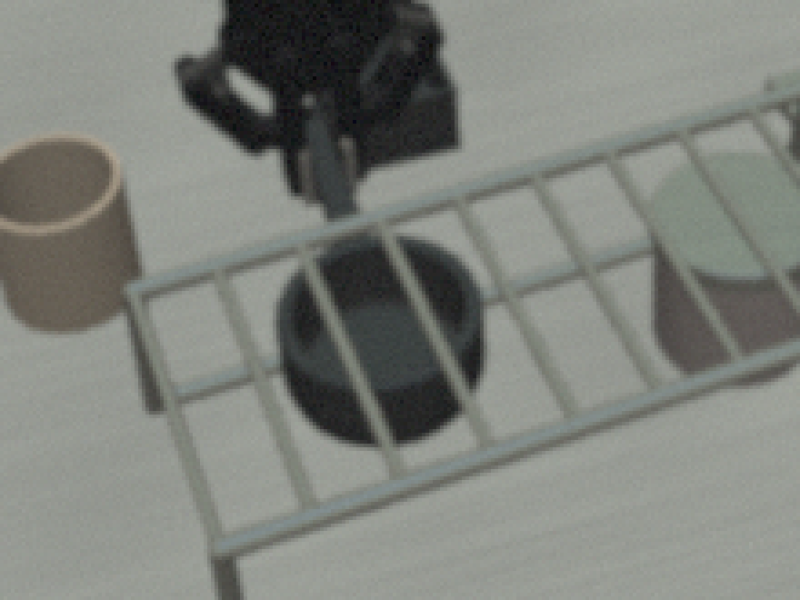

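The pan is clear of the bench: its full weight is on the wrist and it is nearly level. Now I pull it out.

arm_command:
  increments:
    - [-0.006,0,0,0,0,0]
    - [-0.018,0,0.001,0,0,0]
    - [-0.034,0,0.002,0,0,0]
    - [-0.052,0,0.003,0,0,0]
    - [-0.07,-0.001,0.004,0,0,0]
    - [-0.088,-0.001,0.005,0,0,0]
    - [-0.105,-0.002,0.006,0,0,0]
    - [-0.117,-0.002,0.007,0,0,0]
    - [-0.123,-0.003,0.008,0,0,0]
    - [-0.125,-0.005,0.008,0,0,0]

```text
time: 9.35
tool_pos: [424.8, -205.2, 140.0]
tcp_rot: [-90.0, -0.0, 1.7]
ft_force: [0.5, 0.2, -3.4]
finger_gap: 13.3
```

Run:
```python
from mv import *
apply([-0.125,-0.005,0.008,0,0,0])
plan([(440,-180,190,-20),(480,-70,210,-95)],[4,6])
```

```text
cmd now [ 425.  -205.3  139.9] 1.67
[
[0.0025, -0.0078, 0.0039, 0, 0.059, 0] ,
[0.0079, -0.0251, 0.0124, 0, 0.189, 0] ,
[0.0133, -0.0423, 0.021, 0, 0.319, 0] ,
[0.0157, -0.0501, 0.0248, 0, 0.378, 0] ,
[0.0189, -0.0516, 0.0329, 0, 0.475, 0] ,
[0.0269, -0.0553, 0.053, 0, 0.718, 0] ,
[0.0373, -0.0601, 0.0792, 0, 1.033, 0] ,
[0.0477, -0.0649, 0.1054, 0, 1.348, 0] ,
[0.0557, -0.0686, 0.1256, 0, 1.59, 0] ,
[0.0589, -0.0701, 0.1336, 0, 1.687, 0] ,
]
```

arm_command:
  increments:
    - [0.001,-0.008,0.002,0,0.02,0]
    - [0.003,-0.022,0.008,0,0.08,0]
    - [0.006,-0.038,0.017,0,0.18,0]
    - [0.01,-0.05,0.028,0,0.32,0]
    - [0.015,-0.057,0.04,0,0.47,0]
    - [0.021,-0.06,0.053,0,0.62,0]
    - [0.027,-0.06,0.066,0,0.77,0]
    - [0.033,-0.06,0.079,0,0.92,0]
    - [0.039,-0.06,0.092,0,1.07,0]
    - [0.045,-0.06,0.105,0,1.22,0]

```text
time: 10.6
tool_pos: [467.8, -98.3, 200.6]
tcp_rot: [-89.9, -0.0, -68.5]
ft_force: [0.3, 0.7, -3.6]
finger_gap: 13.8
```

Run:
```python
from mv import *
apply([0.045,-0.06,0.105,0,1.22,0])
plan([(536,-16,190,-165)],[10])
```

```text
cmd now [466.9 -99.  199.9] -68.23
[
[-0.0014, 0.0003, 0.0027, 0, 0.047, 0] ,
[-0.0054, 0.001, 0.0099, 0, 0.176, 0] ,
[-0.0111, 0.0021, 0.0205, 0, 0.365, 0] ,
[-0.0181, 0.0035, 0.0334, 0, 0.595, 0] ,
[-0.0257, 0.0049, 0.0475, 0, 0.845, 0] ,
[-0.0334, 0.0064, 0.0615, 0, 1.094, 0] ,
[-0.0404, 0.0078, 0.0744, 0, 1.324, 0] ,
[-0.0461, 0.0089, 0.0851, 0, 1.513, 0] ,
[-0.05, 0.0096, 0.0923, 0, 1.642, 0] ,
[-0.0515, 0.0099, 0.0949, 0, 1.689, 0] ,
]
```

arm_command:
  increments:
    - [-0.005,0.001,0.01,0,0.15,0]
    - [-0.01,0.002,0.02,0,0.31,0]
    - [-0.016,0.003,0.03,0,0.47,0]
    - [-0.022,0.004,0.04,0,0.63,0]
    - [-0.028,0.005,0.05,0,0.79,0]
    - [-0.034,0.006,0.06,0,0.95,0]
    - [-0.04,0.007,0.07,0,1.11,0]
    - [-0.046,0.008,0.08,0,1.27,0]
    - [-0.05,0.009,0.09,0,1.41,0]
    - [-0.052,0.01,0.095,0,1.53,0]

```text
time: 11.85
tool_pos: [537.1, -14.7, 190.7]
tcp_rot: [-90.0, 0.1, -156.1]
ft_force: [0.7, 0.1, -4.3]
finger_gap: 14.3
```

Run:
```python
from mv import *
apply([-0.052,0.01,0.095,0,1.53,0])
from h import *
a=r.snapshot("side"); cv2.imwrite("pics/s3.png",cv2.resize(a[120:330,240:520,::-1],(800,600),interpolation=3))
plan([(536,-20,110,-165)],[10])
plan([(536,-20,100,-165)],[1])
```

```text
cmd now [535.9 -15.5 189.9] -155.89
[
[0.0, 0.0022, 0.0001, 0, 0.004, 0] ,
[0.0002, 0.0083, 0.0004, 0, 0.017, 0] ,
[0.0004, 0.0173, 0.0009, 0, 0.034, 0] ,
[0.0006, 0.0281, 0.0015, 0, 0.056, 0] ,
[0.0009, 0.0399, 0.0021, 0, 0.08, 0] ,
[0.0011, 0.0518, 0.0027, 0, 0.103, 0] ,
[0.0014, 0.0626, 0.0033, 0, 0.125, 0] ,
[0.0015, 0.0716, 0.0037, 0, 0.142, 0] ,
[0.0017, 0.0777, 0.0041, 0, 0.155, 0] ,
[0.0017, 0.0799, 0.0042, 0, 0.159, 0] ,
]
[
[0.0017, 0.0899, 0.0042, 0, 0.159, 0] ,
]
```

View pics/s3.png

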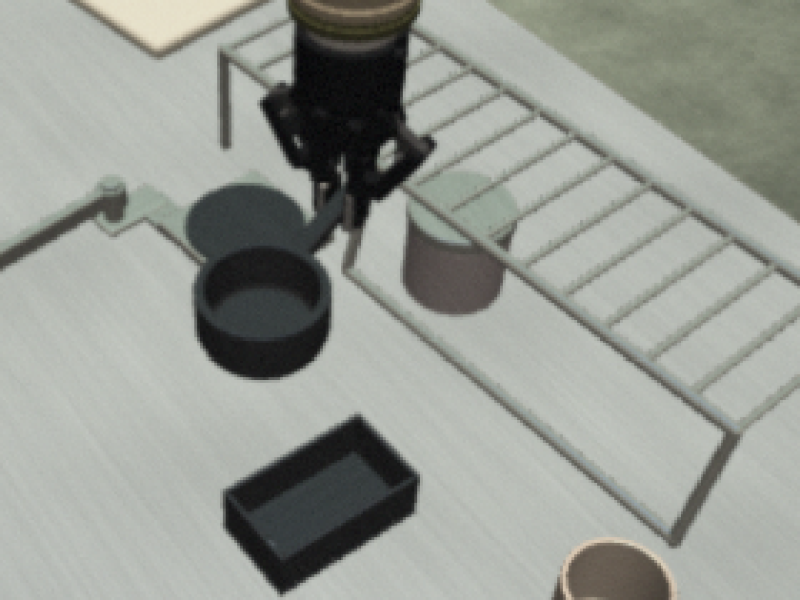

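arm_command:
  increments:
    - [0.002,0.004,0,0,0.02,0]
    - [0.004,0.012,0.001,0,0.04,0]
    - [0.006,0.022,0.002,0,0.06,0]
    - [0.008,0.034,0.003,0,0.08,0]
    - [0.009,0.046,0.004,0,0.1,0]
    - [0.009,0.058,0.004,0,0.12,0]
    - [0.009,0.07,0.004,0,0.14,0]
    - [0.009,0.079,0.004,0,0.16,0]
    - [0.009,0.085,0.004,0,0.16,0]
    - [0.009,0.089,0.004,0,0.16,0]

```text
time: 13.15
tool_pos: [529.3, -22.8, 100.6]
tcp_rot: [-90.0, -0.0, -165.0]
ft_force: [-0.8, -0.4, -4.1]
finger_gap: 14.0
```

arm_command:
  increments:
    - [0,0.002,0,0,0,0]
    - [0,0.004,0,0,0,0]
    - [0,0.005,0,0,0,0]
    - [0,0.006,0,0,0,0]
    - [0,0.006,0,0,0,0]
    - [0,0.006,0,0,0,0]
    - [0,0.006,0,0,0,0]
    - [0,0.006,0,0,0,0]
    - [0,0.006,0,0,0,0]
    - [0,0.006,0,0,0,0]

```text
time: 14.4
tool_pos: [529.8, -22.8, 95.3]
tcp_rot: [-90.0, 0.1, -165.1]
ft_force: [3.7, 1.9, 5.3]
finger_gap: 13.8
```

Run:
```python
from mv import *
apply([.009,.089,.004,0,.16,0]);apply([0,.006,0,0,0,0])
```

```text
cmd now [529.3 -22.8 100.9] -165.06
cmd now [529.3 -22.8  94.9] -165.06
```

arm_command:
  increments:
    - [0,0,0,0,0,0]
    - [0,0,0,0,0,0]
    - [0,0,0,0,0,0]
    - [0,0,0,0,0,0]
    - [0,0,0,0,0,0]
    - [0,-0.005,0,0,0,0]
    - [0,-0.02,0,0,0,0]
    - [0,-0.045,0,0,0,0]
    - [0,-0.08,0,0,0,0]
    - [0,-0.12,0,0,0,0]
  jaw: 0

```text
time: 15.65
tool_pos: [529.0, -22.8, 216.8]
tcp_rot: [-90.0, 0.0, -165.1]
ft_force: [-0.1, 0.2, 0.5]
finger_gap: 43.0
```

Run:
```python
from mv import *
apply([0,-.12,0,0,0,0])
from h import *
np.set_printoptions(precision=1,suppress=True)
for c in("side","scene"):
    m=r.camera_model(c);a=r.snapshot(c); cv2.imwrite(f"pics/{c}4.png",a[:,:,::-1])
    for n,z in dict(pan_center=24,handle_mid=40,handle_end=40).items():
        for q in r.spot_point(c,n)[:2]: print(c,n,round(q["conf"],2),np.array(q["position"]),onz(m,q["position"],z))
```

```text
cmd now [529.3 -22.8 214.9] -165.06
side pan_center 0.91 [323.7 260.3] [420.  -53.6  24. ]
side handle_mid 0.82 [354.7 229.2] [519.3 -28.8  40. ]
side handle_end 0.66 [369.2 215. ] [572.9 -11.4  40. ]
scene pan_center 0.97 [291.9 258.2] [426.2 -52.8  24. ]
scene handle_mid 0.82 [318.3 276.7] [516.5 -25.2  40. ]
scene handle_end 0.78 [334.7 291.7] [567.8  -9.5  40. ]
```

View pics/side4.png

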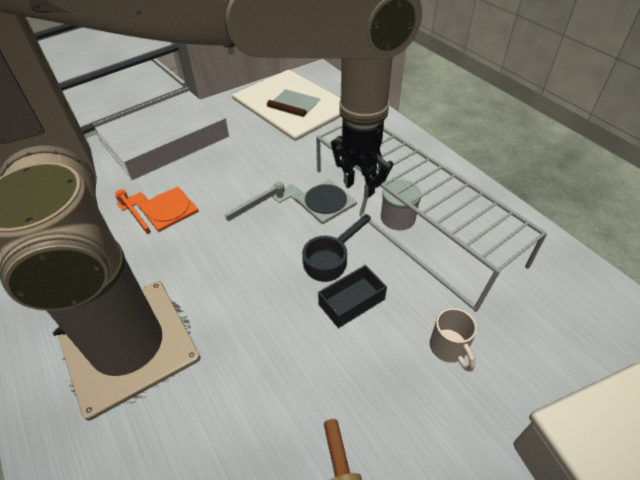

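View pics/scene4.png

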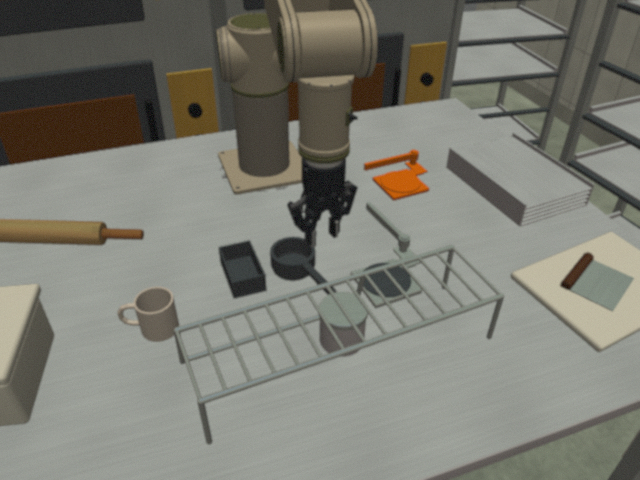

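Run:
```python
from mv import *
plan([(380.5,-63.6,200,-75)],[10])
```

```text
[
[0.0043, 0.0004, 0.0, 0, -0.044, 0] ,
[0.016, 0.0015, 0.0001, 0, -0.163, 0] ,
[0.0333, 0.0032, 0.0002, 0, -0.34, 0] ,
[0.0543, 0.0052, 0.0004, 0, -0.553, 0] ,
[0.0771, 0.0074, 0.0005, 0, -0.786, 0] ,
[0.1, 0.0097, 0.0007, 0, -1.019, 0] ,
[0.121, 0.0117, 0.0008, 0, -1.232, 0] ,
[0.1382, 0.0133, 0.0009, 0, -1.408, 0] ,
[0.15, 0.0145, 0.001, 0, -1.528, 0] ,
[0.1543, 0.0149, 0.001, 0, -1.572, 0] ,
]
```

arm_command:
  increments:
    - [0.012,0.001,0,0,-0.15,0]
    - [0.028,0.003,0,0,-0.32,0]
    - [0.045,0.005,0,0,-0.49,0]
    - [0.063,0.007,0,0,-0.66,0]
    - [0.081,0.009,0,0,-0.83,0]
    - [0.1,0.011,0,0,-1.0,0]
    - [0.118,0.012,0.001,0,-1.17,0]
    - [0.135,0.013,0.001,0,-1.34,0]
    - [0.148,0.015,0.001,0,-1.48,0]
    - [0.154,0.015,0.001,0,-1.57,0]
  jaw: 0

```text
time: 17.3
tool_pos: [379.5, -63.4, 198.6]
tcp_rot: [-90.1, 0.1, -74.9]
ft_force: [-0.0, 0.7, 0.3]
finger_gap: 42.6
```

Run:
```python
from mv import *
apply([.154,.015,.001,0,-1.57,0])
from h import *
import pickle
np.set_printoptions(precision=1,suppress=True)
r.trace("side","tin_center"); print(r.sense()["tool_pos"])
m=r.camera_model("wrist");a=r.snapshot("wrist"); cv2.imwrite("pics/w5.png",a[:,:,::-1]);pickle.dump(m,open("w5.pkl","wb"))
for n,z in dict(pan_center=24,handle_mid=40,handle_end=40).items():
    for q in r.spot_point("wrist",n)[:2]: print(n,round(q["conf"],2),np.array(q["position"]),onz(m,q["position"],z))
```

```text
cmd now [380.8 -63.5 199.9] -75.1
[379.3 -63.5 198.7]
pan_center 0.71 [390.2 238.2] [426.5 -49.6  24. ]
handle_mid 0.84 [531.2 250.8] [522.  -28.2  40. ]
handle_end 0.63 [598.9 247.2] [567.4 -13.1  40. ]
```

View pics/w5.png

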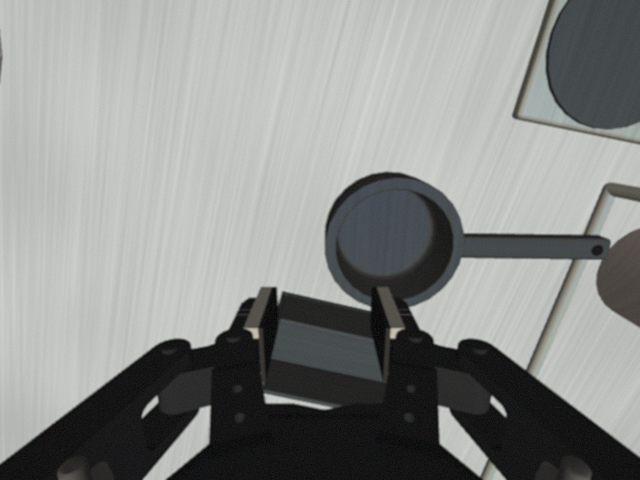

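Run:
```python
from h import *; import pickle
m=pickle.load(open("w5.pkl","rb"))
a=cv2.imread("pics/w5.png"); cv2.imwrite("pics/w5c.png",cv2.resize(a[160:320,310:630],(800,400),interpolation=3))
c=onz(m,(397.5,241.5),48);print(c, onz(m,(464,245),40),onz(m,(605,247.5),40))
e=onz(m,(607,247.5),40); print(np.degrees(np.arctan2(e[1]-c[1],e[0]-c[0])),np.hypot(*(e-c)[:2]))
# project hypothesised rim
for cc in ((423,-51.5),(425,-50.5),c[:2]):
    t=np.linspace(0,2*np.pi,73); P=np.c_[cc[0]+48*np.cos(t),cc[1]+48*np.sin(t),0*t+48]; q=proj(m,P); print(cc,q.min(0),q.max(0))
```

```text
[425.47294856 -44.77993929  48.        ] [474.12820694 -36.80895531  40.        ] [571.74713044 -12.11330701  40.        ]
12.614186091512678 151.30702089619552
(423, -51.5) [320.92882645 179.12424294] [461.30539353 312.08422041]
(425, -50.5) [324.12516483 178.43954853] [464.59168388 311.54664643]
[425.47294856 -44.77993929] [327.00234248 169.94563384] [468.44004246 304.87833869]
```

View pics/w5c.png

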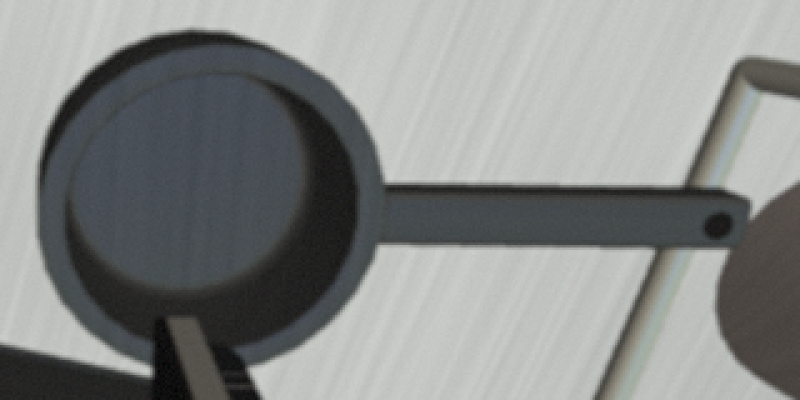

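Run:
```python
from mv import *
plan([(383.5,-59.6,87,-76)],[10])
```

```text
[
[-0.0001, 0.0032, 0.0001, 0, 0.0, 0] ,
[-0.0003, 0.0117, 0.0004, 0, 0.002, 0] ,
[-0.0007, 0.0244, 0.0008, 0, 0.003, 0] ,
[-0.0011, 0.0397, 0.0013, 0, 0.006, 0] ,
[-0.0015, 0.0564, 0.0018, 0, 0.008, 0] ,
[-0.002, 0.0732, 0.0024, 0, 0.01, 0] ,
[-0.0024, 0.0885, 0.0029, 0, 0.012, 0] ,
[-0.0027, 0.1012, 0.0033, 0, 0.014, 0] ,
[-0.003, 0.1097, 0.0036, 0, 0.015, 0] ,
[-0.0031, 0.1129, 0.0037, 0, 0.016, 0] ,
]
```

arm_command:
  increments:
    - [-0.001,0.004,0.001,0,0.002,0]
    - [-0.002,0.014,0.002,0,0.005,0]
    - [-0.003,0.028,0.003,0,0.01,0]
    - [-0.003,0.044,0.004,0,0.016,0]
    - [-0.003,0.06,0.004,0,0.016,0]
    - [-0.003,0.076,0.004,0,0.016,0]
    - [-0.003,0.09,0.004,0,0.016,0]
    - [-0.003,0.102,0.004,0,0.016,0]
    - [-0.003,0.11,0.004,0,0.016,0]
    - [-0.003,0.113,0.004,0,0.016,0]
  jaw: 0

```text
time: 18.8
tool_pos: [383.7, -59.6, 86.4]
tcp_rot: [-90.0, 0.0, -76.0]
ft_force: [0.0, -0.4, -0.1]
finger_gap: 42.5
```

Run:
```python
from mv import *
apply([-.003,.113,.004,0,.016,0])
from h import *
a=r.snapshot("side"); cv2.imwrite("pics/s6.png",cv2.resize(a[170:320,240:440,::-1],(800,600),interpolation=3)); print(r.sense()["ft_force"],r.sense()["tool_pos"])
a=r.snapshot("wrist"); cv2.imwrite("pics/w6.png",a[:,:,::-1])
```

```text
cmd now [383.8 -59.6  86.9] -76.02
[-0.71744856  0.34733367 -0.35047414] [383.69817876 -59.52716374  86.41301097]
```

View pics/s6.png

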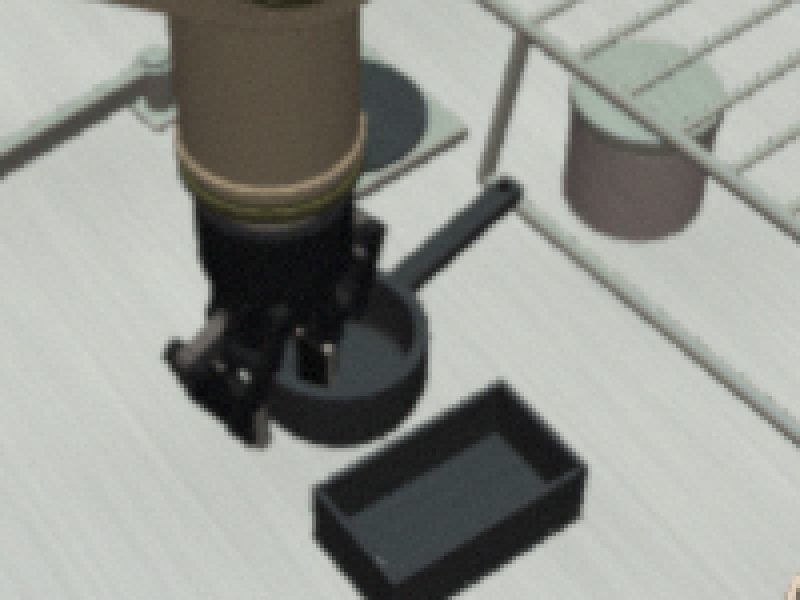

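View pics/w6.png

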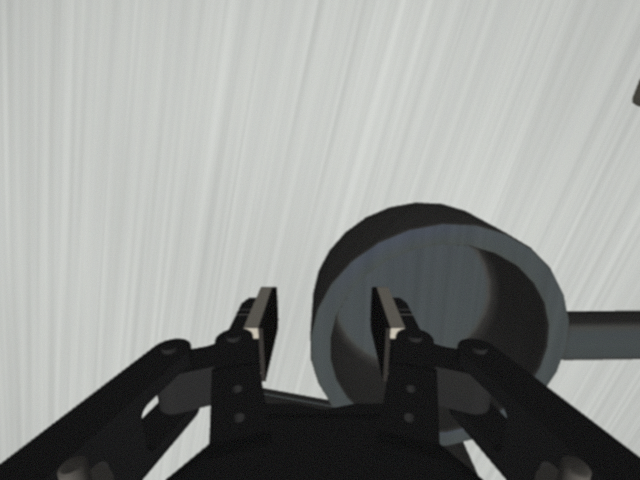

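One pad is inside the bowl and one outside, with the wall at column 325 midway between them. Closing.

arm_command:
  increments:
    - [0,0,0,0,0,0]
    - [0,0,0,0,0,0]
    - [0,0,0,0,0,0]
    - [0,0,0,0,0,0]
    - [0,0,0,0,0,0]
    - [0,0,0,0,0,0]
    - [0,0,0,0,0,0]
    - [0,0,0,0,0,0]
    - [0,0,0,0,0,0]
    - [0,0,0,0,0,0]
  jaw: 1
  force: 90

```text
time: 20.15
tool_pos: [384.0, -59.7, 87.5]
tcp_rot: [-90.0, -0.0, -76.0]
ft_force: [-2.6, 0.1, 5.8]
finger_gap: 7.2
```

arm_command:
  increments:
    - [0,-0.002,0,0,0,0]
    - [0,-0.007,0,0,0,0]
    - [0,-0.014,0,0,0,0]
    - [0,-0.022,0,0,0,0]
    - [0,-0.03,0,0,0,0]
    - [0,-0.038,0,0,0,0]
    - [0,-0.046,0,0,0,0]
    - [0,-0.053,0,0,0,0]
    - [0,-0.058,0,0,0,0]
    - [0,-0.06,0,0,0,0]

```text
time: 21.4
tool_pos: [383.9, -59.6, 147.2]
tcp_rot: [-90.0, -0.0, -76.0]
ft_force: [0.0, -0.4, -4.4]
finger_gap: 7.0
```

Run:
```python
from mv import *
apply([0,-.06,0,0,0,0])
from h import *
np.set_printoptions(precision=1,suppress=True)
print(r.sense()["ft_force"],r.sense()["tool_pos"],r.sense()["wrist_torque"])
for c in("side","scene"):
    m=r.camera_model(c);a=r.snapshot(c); cv2.imwrite(f"pics/{c}7.png",cv2.resize(a[150:320,240:440,::-1],(700,595),interpolation=3))
    for n,z in dict(pan_center=84,handle_end=100).items():
        for q in r.spot_point(c,n)[:1]: print(c,n,round(q["conf"],2),np.array(q["position"]),onz(m,q["position"],z))
```

```text
cmd now [383.8 -59.6 146.9] -76.02
[ 0.  -0.4 -4.4] [383.9 -59.6 147.2] [-0.1  0.3  0. ]
side pan_center 0.86 [322.7 236. ] [427.5 -39.8  84. ]
side handle_end 0.64 [369.1 197.5] [565.9 -14.1 100. ]
scene pan_center 0.72 [293.9 236.5] [429.9 -48.3  84. ]
scene handle_end 0.75 [336.  269.2] [570.2  -9.5 100. ]
```

View pics/side7.png

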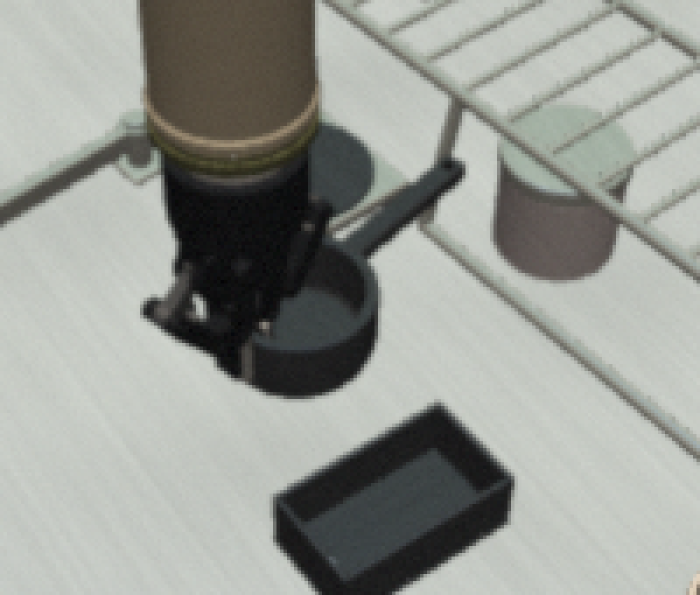

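View pics/scene7.png

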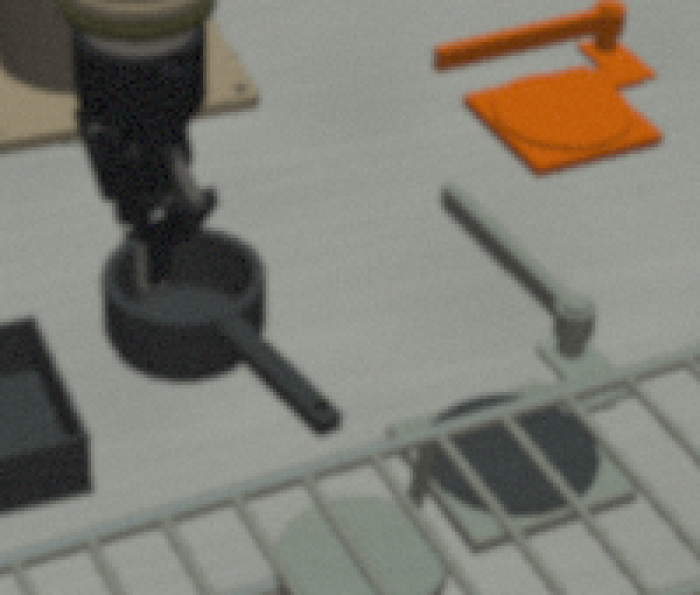

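Run:
```python
from mv import *
plan([(378,100,132,-85.4)],[10])
```

```text
[
[-0.0044, 0.0004, 0.0009, 0, 0.005, 0] ,
[-0.0162, 0.0015, 0.0034, 0, 0.017, 0] ,
[-0.0337, 0.0032, 0.0071, 0, 0.035, 0] ,
[-0.055, 0.0052, 0.0116, 0, 0.058, 0] ,
[-0.0781, 0.0074, 0.0164, 0, 0.082, 0] ,
[-0.1012, 0.0097, 0.0213, 0, 0.106, 0] ,
[-0.1225, 0.0117, 0.0258, 0, 0.128, 0] ,
[-0.14, 0.0133, 0.0295, 0, 0.147, 0] ,
[-0.1519, 0.0145, 0.032, 0, 0.159, 0] ,
[-0.1562, 0.0149, 0.0329, 0, 0.164, 0] ,
]
```

arm_command:
  increments:
    - [-0.006,0,0,0,0.006,0]
    - [-0.02,0.001,0.002,0,0.02,0]
    - [-0.038,0.003,0.006,0,0.04,0]
    - [-0.058,0.005,0.011,0,0.06,0]
    - [-0.08,0.007,0.016,0,0.084,0]
    - [-0.102,0.01,0.021,0,0.107,0]
    - [-0.122,0.012,0.026,0,0.128,0]
    - [-0.14,0.013,0.029,0,0.146,0]
    - [-0.152,0.014,0.032,0,0.159,0]
    - [-0.156,0.015,0.033,0,0.164,0]

```text
time: 22.95
tool_pos: [377.8, 100.6, 131.7]
tcp_rot: [-90.0, 0.0, -85.4]
ft_force: [0.7, -0.1, -3.7]
finger_gap: 6.7
```

Run:
```python
from mv import *
apply([-.156,.015,.033,0,.164,0])
from h import *
import pickle
np.set_printoptions(precision=1,suppress=True)
r.trace("side","tin_center");print(r.sense()["tool_pos"])
m=r.camera_model("wrist");a=r.snapshot("wrist"); cv2.imwrite("pics/w8.png",a[:,:,::-1]);pickle.dump(m,open("w8.pkl","wb"))
for n,z in dict(pan_center=69,handle_end=85,plate_top=16,guard_hinge=32).items():
    for q in r.spot_point("wrist",n)[:1]: print(n,round(q["conf"],2),np.array(q["position"]),onz(m,q["position"],z))
m=r.camera_model("side");a=r.snapshot("side"); cv2.imwrite("pics/s8.png",cv2.resize(a[130:300,230:430,::-1],(700,595),interpolation=3))
for n,z in dict(pan_center=69,handle_end=85,plate_top=16,guard_hinge=32).items():
    for q in r.spot_point("side",n)[:2]: print(n,round(q["conf"],2),np.array(q["position"]),onz(m,q["position"],z))
plan([(494,111,112,-85.4)],[10])
```

```text
cmd now [378.2  99.8 131.9] -85.42
[377.9 100.5 131.6]
pan_center 0.76 [422.6 313.6] [420.6 104.3  69. ]
plate_top 0.67 [596.7 265.6] [537.1 115.1  16. ]
guard_hinge 0.78 [503.9 102.1] [454.  196.9  32. ]
pan_center 0.76 [285.3 204.5] [418.2  99.4  69. ]
handle_end 0.62 [339.1 171.8] [572.2 109.   85. ]
plate_top 0.87 [325.7 196.9] [538.9 117.   16. ]
plate_top 0.56 [166.  204.2] [201.5 316.5  16. ]
guard_hinge 0.93 [122.  193.1] [121.9 398.9  32. ]
guard_hinge 0.51 [325.2 200.5] [521.4  92.6  32. ]
[
[-0.0001, 0.0006, 0.0033, 0, -0.0, 0] ,
[-0.0002, 0.0021, 0.0121, 0, -0.0, 0] ,
[-0.0004, 0.0043, 0.0251, 0, -0.0, 0] ,
[-0.0007, 0.007, 0.041, 0, -0.0, 0] ,
[-0.001, 0.0099, 0.0582, 0, -0.0, 0] ,
[-0.0012, 0.0129, 0.0754, 0, -0.0, 0] ,
[-0.0015, 0.0156, 0.0912, 0, -0.0, 0] ,
[-0.0017, 0.0178, 0.1042, 0, -0.0, 0] ,
[-0.0019, 0.0193, 0.1131, 0, -0.0, 0] ,
[-0.0019, 0.0199, 0.1163, 0, -0.0, 0] ,
]
```

View pics/w8.png

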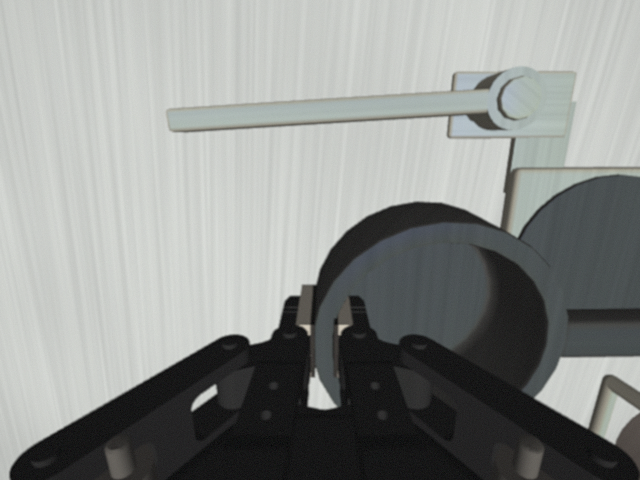

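View pics/s8.png

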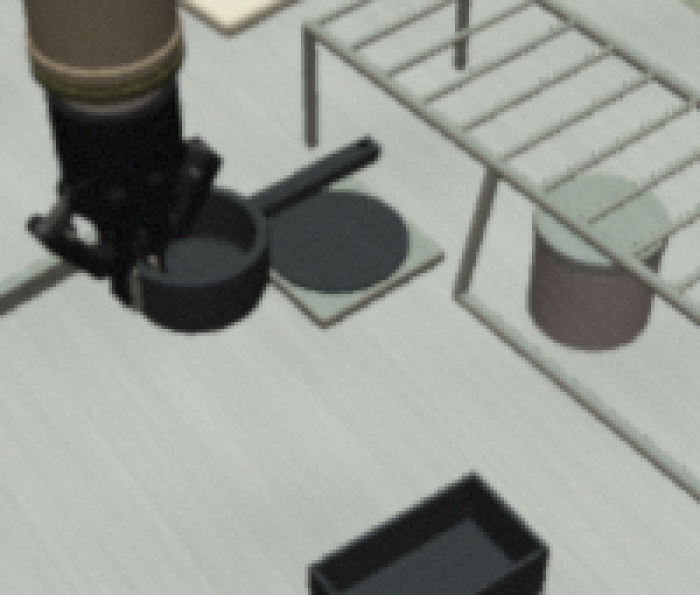

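Run:
```python
from h import *; import pickle
m=pickle.load(open("w8.pkl","rb"))
im=cv2.imread("pics/w8.png"); cv2.imwrite("pics/w8c.png",cv2.resize(im[150:480,300:640],(618,600),interpolation=3))
q=[onz(m,p,92) for p in((570,339),(635,339))];print(q,np.degrees(np.arctan2(*(q[1]-q[0])[[1,0]])))
# line offset from TCP along tool x
from mv import rot
T=np.array([377.9,100.5,131.6])
for p in q: print(rot(-85.42).inv().apply(p-T))
print([onz(m,p,93) for p in((437,320),)])
t=np.linspace(0,2*np.pi,73)
for off in (42,44,46):
  P=np.array([off and 0,0,off]); c=T+rot(-85.42).apply([0,0,off]); Q=proj(m,np.c_[c[0]+48*np.cos(t),c[1]+48*np.sin(t),0*t+93]); print(off,Q.min(0),Q.max(0))
```

```text
[array([468.78742204, 110.45571941,  92.        ]), array([493.20159102, 112.31013882,  92.        ])] 4.343656977024074
[-2.6664794  39.6        91.39217538]
[ -2.56548202  39.6        115.87646255]
[array([417.37727311, 115.0879731 ,  93.        ])]
42 [308.90396065 221.81042633] [569.4400121  446.92226557]
44 [314.28047779 221.80645613] [574.88674573 446.90974879]
46 [319.65726296 221.8025533 ] [580.33120152 446.89670375]
```

View pics/w8c.png

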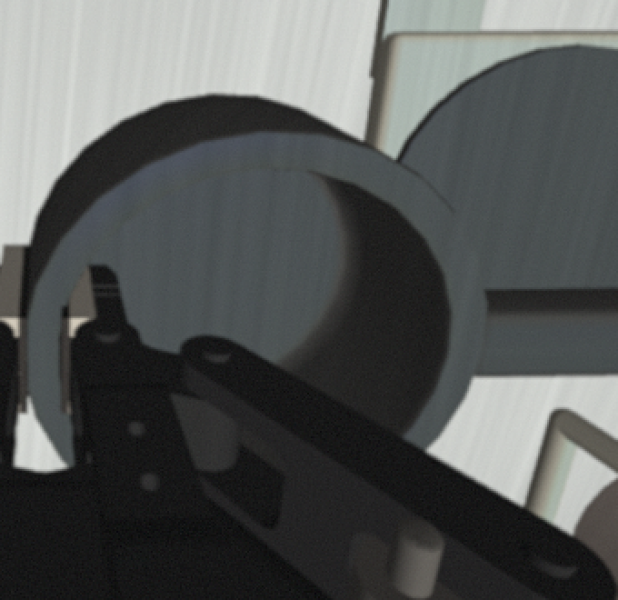

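arm_command:
  increments:
    - [0,0.001,0.005,0,0,0]
    - [0,0.003,0.016,0,0,0]
    - [0,0.005,0.03,0,0,0]
    - [-0.001,0.008,0.046,0,0,0]
    - [-0.001,0.01,0.062,0,0,0]
    - [-0.001,0.013,0.078,0,0,0]
    - [-0.001,0.015,0.093,0,0,0]
    - [-0.002,0.017,0.105,0,0,0]
    - [-0.002,0.019,0.113,0,0,0]
    - [-0.002,0.02,0.116,0,0,0]

```text
time: 24.75
tool_pos: [493.9, 111.1, 111.6]
tcp_rot: [-90.0, -0.0, -85.4]
ft_force: [0.2, -0.1, -3.0]
finger_gap: 6.8
```

Run:
```python
from mv import *
apply([-.002,.02,.116,0,0,0])
from h import *
import pickle
np.set_printoptions(precision=1,suppress=True)
u=25
print(r.sense()["tool_pos"])
for c in("wrist","side","scene"):
  m=r.camera_model(c);a=r.snapshot(c); cv2.imwrite(f"pics/{c}9.png",a[:,:,::-1]);pickle.dump(m,open(f"{c}9.pkl","wb"))
  for n,z in dict(pan_center=u+24,handle_mid=u+40,handle_end=u+40,plate_top=16,guard_hinge=32).items():
    for q in r.spot_point(c,n)[:1]: print(c,n,round(q["conf"],2),np.array(q["position"]),onz(m,q["position"],z))
a=cv2.imread("pics/side9.png"); cv2.imwrite("pics/s9.png",cv2.resize(a[130:240,220:420],(800,440),interpolation=3))
a=cv2.imread("pics/scene9.png"); cv2.imwrite("pics/s9b.png",cv2.resize(a[200:340,330:510],(720,560),interpolation=3))
```

```text
cmd now [493.6 111.1 111.9] -85.42
[493.9 111.1 111.6]
wrist pan_center 0.82 [424.8 313.9] [537.6 114.7  49. ]
wrist guard_hinge 0.59 [244.1  98. ] [453.9 198.   32. ]
side pan_center 0.73 [324.9 186. ] [539.  120.2  49. ]
side handle_mid 0.62 [354.3 165.5] [630.9 127.3  65. ]
side handle_end 0.91 [373.  157.7] [687.6 125.7  65. ]
side plate_top 0.73 [326.9 197.5] [540.1 113.5  16. ]
side guard_hinge 0.93 [278.2 187.6] [451.5 196.5  32. ]
scene pan_center 0.82 [388.2 267.1] [544.4 114.8  49. ]
scene handle_mid 0.7 [386.2 276.6] [585.  90.  65.]
scene handle_end 0.59 [425.7 308.5] [687.6 121.6  65. ]
scene plate_top 0.59 [386.9 277.7] [540.2 116.9  16. ]
scene guard_hinge 0.64 [401.5 243.5] [465.  185.4  32. ]
```

View pics/s9.png

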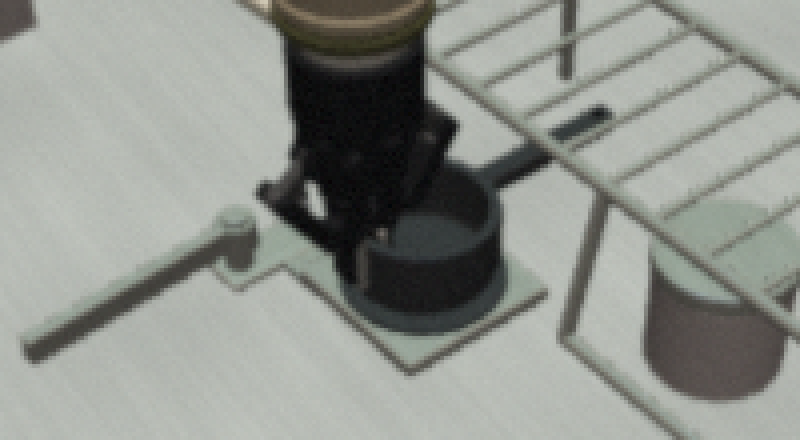

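View pics/s9b.png

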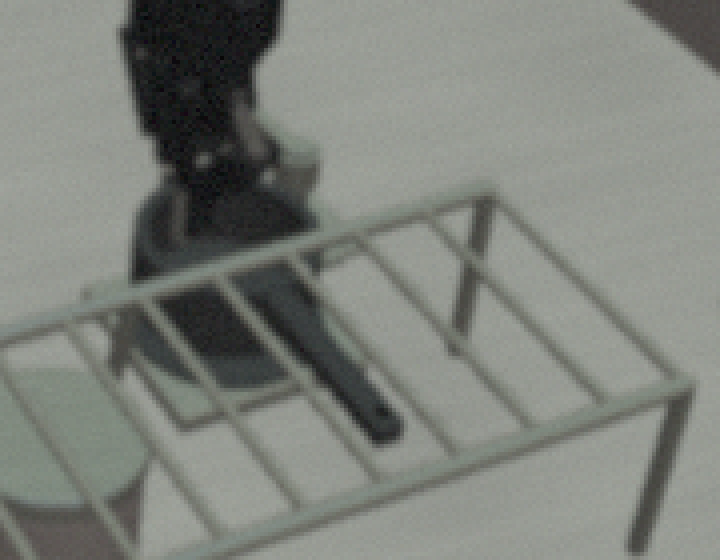

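View pics/wrist9.png

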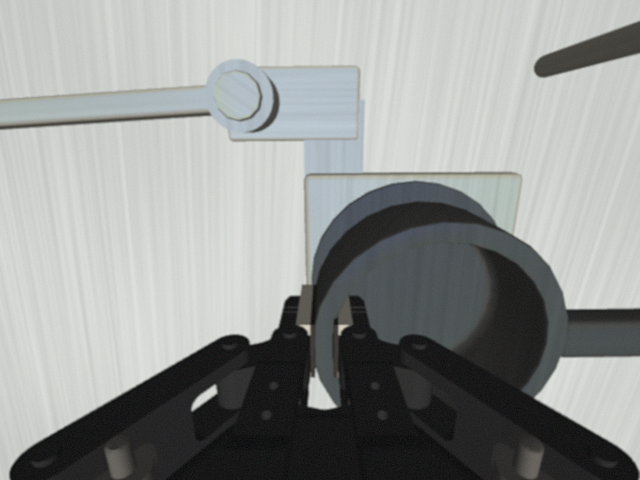

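```bash
python3 - <<'E'
from h import *; import pickle
from mv import rot
np.set_printoptions(precision=1,suppress=True)
m=pickle.load(open("wrist9.pkl","rb"))
a=onz(m,(306,174),16);b=onz(m,(520,174),16);print(a,b,np.hypot(*(b-a)[:2]),np.degrees(np.arctan2(b[1]-a[1],b[0]-a[0])))
d=(b-a)/np.linalg.norm(b-a); n=np.array([d[1],-d[0],0]); print("plate centre",(a+b)/2+55*n)
# pan underside u
T=np.array([493.9,111.1,111.6]); c=T+rot(-85.42).apply([0,0,43.5]); print("pan",c)
t=np.linspace(0,2*np.pi,73)
for u in (24,): 
  for z,rr in((u+48,48),(u,48)):
    Q=proj(m,np.c_[c[0]+rr*np.cos(t),c[1]+rr*np.sin(t),0*t+z]); print(Q.min(0),Q.max(0))
  print([onz(m,p,u+47) for p in((570,339),(635,340))])
# disc: predicted
for pc in((538,115),(539,116),(540,116)):
  Q=proj(m,np.c_[pc[0]+52*np.cos(t),pc[1]+52*np.sin(t),0*t+16]);print(pc,Q.min(0),Q.max(0))
E
python3 -c "
import cv2
im=cv2.imread('pics/wrist9.png'); cv2.imwrite('pics/w9c.png',cv2.resize(im[150:400,290:640],(800,571),interpolation=3))"
```

```text
[480.4 167.4  16. ] [583.4 175.6  16. ] 103.3272038215005 4.532320565294777
plate centre [536.2 116.7  16. ]
pan [537.3 114.6 111.6]
[312.9 220.8] [571.5 444.5]
[315.9 195.7] [505.4 368.8]
[array([585.7, 120.3,  71. ]), array([610.5, 121.8,  71. ])]
(538, 115) [310.1 184. ] [506.9 364.9]
(539, 116) [312.2 182.1] [509.2 363.6]
(540, 116) [314.  182.2] [511.1 363.7]
```

View pics/w9c.png

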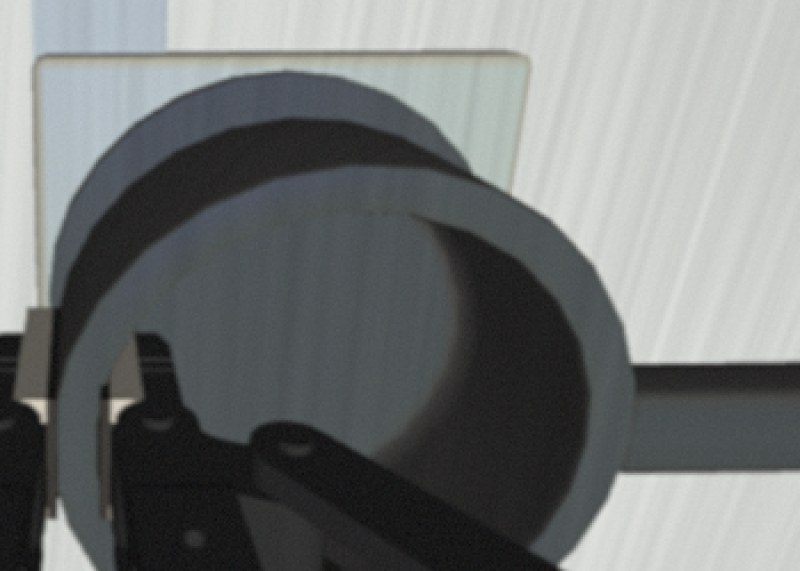

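arm_command:
  increments:
    - [0,0.001,0,0,0,0]
    - [-0.001,0.002,0.001,0,0,0]
    - [-0.001,0.004,0.001,0,0,0]
    - [-0.001,0.006,0.001,0,0,0]
    - [-0.001,0.007,0.001,0,0,0]
    - [-0.001,0.008,0.001,0,0,0]
    - [-0.001,0.0085,0.001,0,0,0]
    - [-0.001,0.009,0.001,0,0,0]
    - [-0.001,0.009,0.001,0,0,0]
    - [-0.001,0.009,0.001,0,0,0]

```text
time: 26.9
tool_pos: [494.6, 112.1, 103.5]
tcp_rot: [-90.0, -0.0, -85.4]
ft_force: [-5.5, -0.8, 5.1]
finger_gap: 7.0
```

Run:
```python
from mv import *
apply([-.001,.009,.001,0,0,0])
from h import *
print(r.sense()["ft_force"],r.sense()["tool_pos"],r.sense()["wrist_torque"])
```

```text
cmd now [494.6 112.1 102.9] -85.42
[-5.54028756 -0.78960794  5.06942198] [494.61973911 112.11577576 103.52776971] [-0.10893971  0.79519072  0.00253027]
```

arm_command:
  increments:
    - [0,0,0,0,0,0]
    - [0,0,0,0,0,0]
    - [0,0,0,0,0,0]
    - [0,0,0,0,0,0]
    - [0,0,0,0,0,0]
    - [0,-0.005,0,0,0,0]
    - [0,-0.02,0,0,0,0]
    - [0,-0.045,0,0,0,0]
    - [0,-0.08,0,0,0,0]
    - [0,-0.11,0,0,0,0]
  jaw: 0.1

```text
time: 28.15
tool_pos: [494.9, 112.2, 215.6]
tcp_rot: [-89.9, 0.0, -85.4]
ft_force: [1.2, -0.6, -0.2]
finger_gap: 38.1
```

Run:
```python
from mv import *
apply([0,-.11,0,0,0,0])
from h import *
import pickle
np.set_printoptions(precision=1,suppress=True)
u=16
for c in("wrist","side","scene"):
  m=r.camera_model(c);a=r.snapshot(c); cv2.imwrite(f"pics/{c}10.png",a[:,:,::-1]);pickle.dump(m,open(f"{c}10.pkl","wb"))
  for n,z in dict(pan_center=u+24,handle_end=u+40,plate_top=16,guard_tip=32).items():
    for q in r.spot_point(c,n)[:1]: print(c,n,round(q["conf"],2),np.array(q["position"]),onz(m,q["position"],z))
a=cv2.imread("pics/side10.png"); cv2.imwrite("pics/s10.png",cv2.resize(a[130:240,220:420],(800,440),interpolation=3))
a=cv2.imread("pics/scene10.png"); cv2.imwrite("pics/s10b.png",cv2.resize(a[200:340,330:510],(720,560),interpolation=3))
```

```text
cmd now [494.6 112.1 212.9] -85.42
wrist pan_center 0.7 [382.3 240.7] [539.1 114.1  40. ]
wrist handle_end 0.93 [594.5 243. ] [687.1 128.9  56. ]
wrist guard_tip 0.82 [ 58.8 129.5] [300.4 176.2  32. ]
side pan_center 0.89 [320.9 192.6] [523.5 114.3  40. ]
side handle_end 0.88 [373.5 161.5] [686.9 121.7  56. ]
side plate_top 0.75 [171.7 205. ] [212.2 305.7  16. ]
side guard_tip 0.79 [225.8 219.4] [296.5 169.4  32. ]
scene pan_center 0.77 [387.2 265.4] [529.6 120.2  40. ]
scene handle_end 0.91 [426.  307.9] [678.8 128.2  56. ]
scene plate_top 0.78 [387.5 276.5] [537.2 119.7  16. ]
scene guard_tip 0.87 [367.6 206. ] [309.1 172.4  32. ]
```

View pics/s10.png

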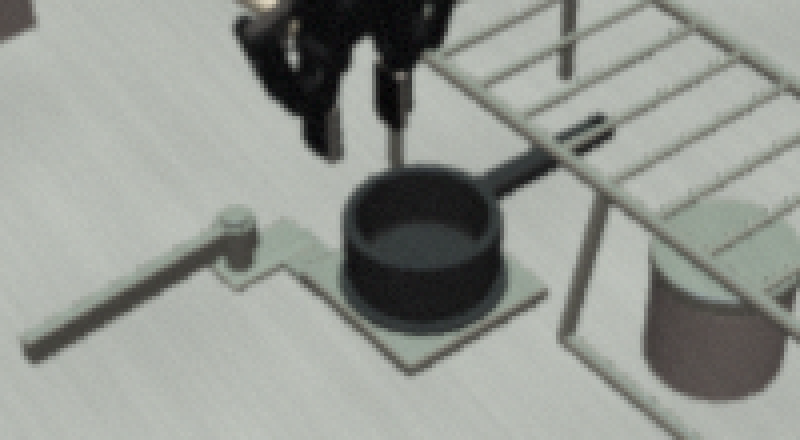

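View pics/s10b.png

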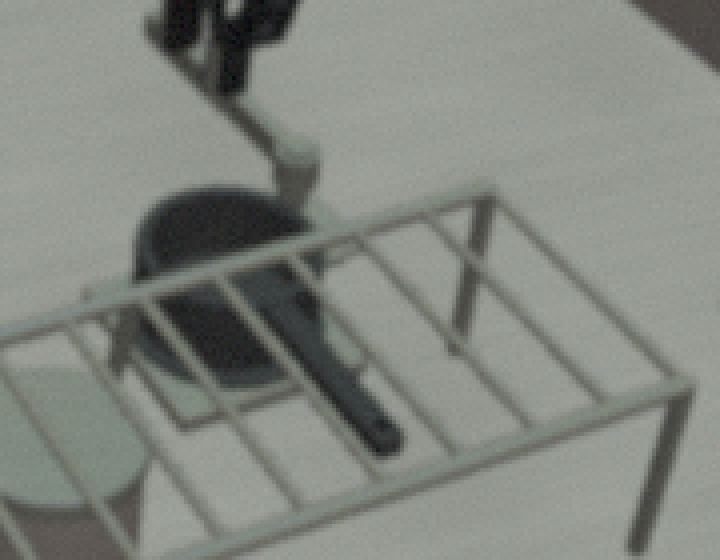

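View pics/wrist10.png

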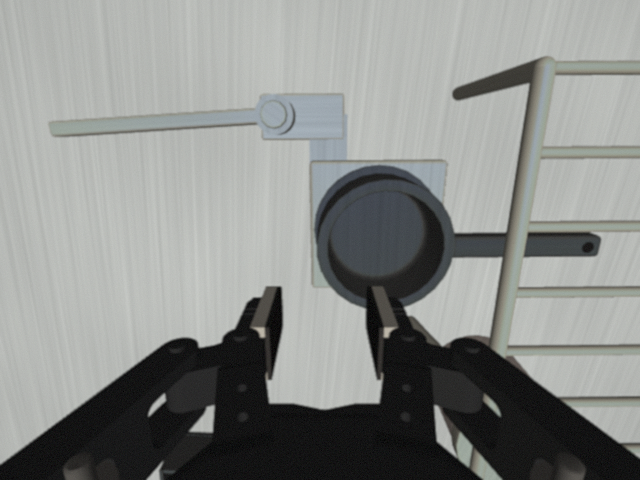

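Run:
```python
from h import *; import pickle
np.set_printoptions(precision=1,suppress=True)
m=pickle.load(open("wrist10.pkl","rb"))
im=cv2.imread("pics/wrist10.png"); t=np.linspace(0,2*np.pi,90)
big=cv2.resize(im[150:320,300:470],(595,595),interpolation=3)
def dr(c,rr,z,col):
    Q=(proj(m,np.c_[c[0]+rr*np.cos(t),c[1]+rr*np.sin(t),0*t+z])-[300,150]+.5)*3.5-.5
    cv2.polylines(big,[Q.round().astype(int)],True,col,1)
dr((538,115.5),48,64,(0,255,0)); dr((538,115.5),40,64,(0,255,0)); dr((538,115.5),52,16,(0,0,255))
cv2.imwrite("pics/w10c.png",big)
```

```text
(no output)
```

View pics/w10c.png

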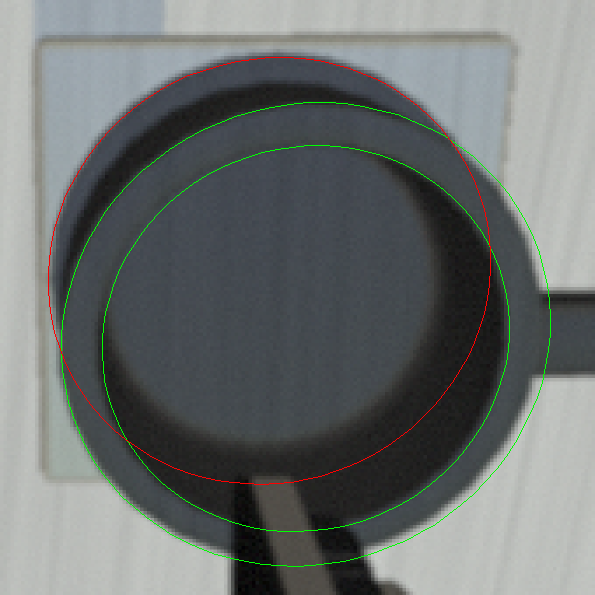

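Run:
```python
from mv import *
plan([(420,170,215,-85.4),(341,213,215,-85.4)],[4,6])
```

```text
[
[-0.0099, -0.0003, -0.0109, 0, -0.0, 0] ,
[-0.0318, -0.0011, -0.0349, 0, -0.0, 0] ,
[-0.0537, -0.0018, -0.0588, 0, -0.0, 0] ,
[-0.0636, -0.0021, -0.0697, 0, -0.0, 0] ,
[-0.0673, -0.0021, -0.0753, 0, -0.0, 0] ,
[-0.0764, -0.0021, -0.0892, 0, -0.0, 0] ,
[-0.0882, -0.0021, -0.1074, 0, -0.0, 0] ,
[-0.1001, -0.0021, -0.1255, 0, -0.0, 0] ,
[-0.1092, -0.0021, -0.1394, 0, -0.0, 0] ,
[-0.1128, -0.0021, -0.145, 0, -0.0, 0] ,
]
```

arm_command:
  increments:
    - [-0.012,0,-0.015,0,0,0]
    - [-0.034,0,-0.044,0,0,0]
    - [-0.058,0,-0.075,0,0,0]
    - [-0.082,0,-0.106,0,0,0]
    - [-0.102,0,-0.132,0,0,0]
    - [-0.112,0.005,-0.144,0,0,0]
    - [-0.113,0.02,-0.145,0,0,0]
    - [-0.113,0.045,-0.145,0,0,0]
    - [-0.113,0.068,-0.145,0,0,0]
    - [-0.113,0.08,-0.145,0,0,0]
  jaw: 1
  force: 40

```text
time: 30.15
tool_pos: [340.5, 212.2, 130.6]
tcp_rot: [-90.2, -0.1, -85.5]
ft_force: [0.2, 1.0, 0.3]
finger_gap: -0.0
```

Run:
```python
from mv import *
apply([-.113,.08,-.145,0,0,0])
from h import *
import pickle
np.set_printoptions(precision=1,suppress=True)
print(r.sense()["tool_pos"])
for c in("wrist","side"):
  m=r.camera_model(c);a=r.snapshot(c); cv2.imwrite(f"pics/{c}11.png",a[:,:,::-1]);pickle.dump(m,open(f"{c}11.pkl","wb"))
  for n,z in dict(guard_hinge=32,guard_tip=32).items():
    for q in r.spot_point(c,n)[:1]: print(c,n,round(q["conf"],2),np.array(q["position"]),onz(m,q["position"],z))
a=cv2.imread("pics/side11.png"); cv2.imwrite("pics/s11.png",cv2.resize(a[130:240,180:380],(800,440),interpolation=3))
```

```text
cmd now [341.  213.2 132.9] -85.42
[340.5 212.2 130.6]
wrist guard_hinge 0.72 [524.4 314.6] [453.  200.3  32. ]
wrist guard_tip 0.79 [252.7 334.6] [302.  175.5  32. ]
side guard_hinge 0.82 [120.9 196.1] [116.3 389.5  32. ]
side guard_tip 0.87 [225.7 217.9] [298.4 174.   32. ]
```

View pics/s11.png

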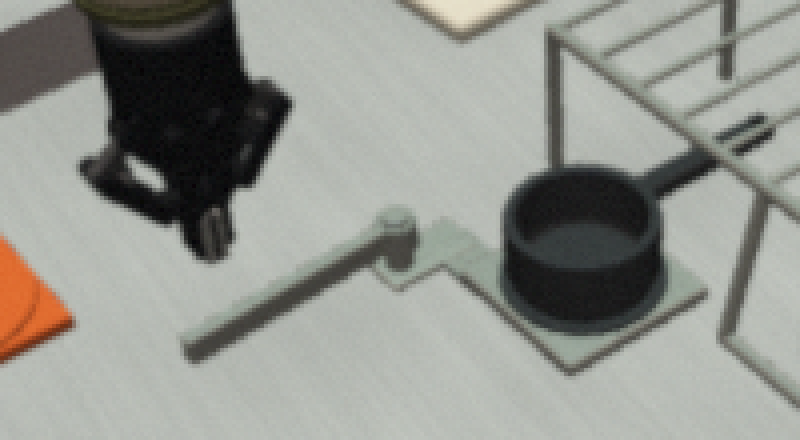

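View pics/wrist11.png

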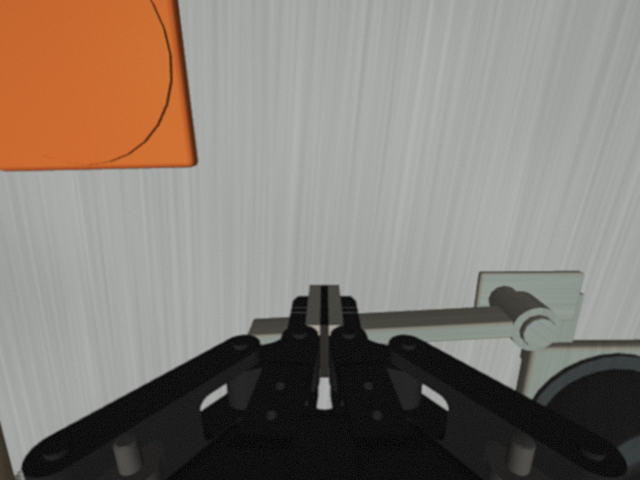

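```bash
cat > arc.py <<'E'
from mv import *
H=np.array([454,197.]);r0=130
def pt(phi,extra=0):
    a=np.radians(phi);d=np.array([np.cos(a),np.sin(a)]);n=np.array([-d[1],d[0]])
    h=14.5*abs(n[0])+11*abs(n[1]); return H+r0*d-n*(5+h-extra)
def arc(phis,z=101,extra=0):
    plan([(*pt(p,extra),z,-85.42) for p in phis],[1]*len(phis))
    print([pt(p,extra).round(0).tolist() for p in phis])
E
python3 - <<'E'
from arc import *
plan([(321,211,101,-85.42)],[10])
E
```

```text
[
[0.0, 0.0009, -0.0006, 0, 0.0, 0] ,
[0.0001, 0.0033, -0.0021, 0, 0.0, 0] ,
[0.0001, 0.0069, -0.0043, 0, 0.0, 0] ,
[0.0002, 0.0112, -0.0071, 0, 0.0, 0] ,
[0.0003, 0.0159, -0.0101, 0, 0.0, 0] ,
[0.0004, 0.0207, -0.013, 0, 0.0, 0] ,
[0.0005, 0.025, -0.0158, 0, 0.0, 0] ,
[0.0005, 0.0286, -0.018, 0, 0.0, 0] ,
[0.0006, 0.031, -0.0195, 0, 0.0, 0] ,
[0.0006, 0.0319, -0.0201, 0, 0.0, 0] ,
]
```

arm_command:
  increments:
    - [0,0.001,-0.004,0,0,0]
    - [0,0.003,-0.01,0,0,0]
    - [0,0.007,-0.015,0,0,0]
    - [0,0.012,-0.019,0,0,0]
    - [0,0.017,-0.02,0,0,0]
    - [0,0.022,-0.02,0,0,0]
    - [0,0.026,-0.02,0,0,0]
    - [0,0.029,-0.02,0,0,0]
    - [0,0.031,-0.02,0,0,0]
    - [0,0.032,-0.02,0,0,0]
  jaw: 1

```text
time: 31.7
tool_pos: [321.1, 211.6, 100.8]
tcp_rot: [-90.0, -0.0, -85.4]
ft_force: [0.8, 1.1, -0.3]
finger_gap: -0.5
```

Run:
```python
from arc import *
apply([0,.032,-.02,0,0,0])
arc(np.linspace(187,222,10))
```

```text
cmd now [321.1 211.6 100.9] -85.42
[
[0.013, -0.0001, 0.0007, 0, 0.0, 0] ,
[0.021, -0.0001, 0.0001, 0, 0.0, 0] ,
[0.0291, -0.0001, -0.0, 0, 0.0, 0] ,
[0.0373, -0.0001, 0.0004, 0, 0.0, 0] ,
[0.0456, -0.0001, 0.0013, 0, 0.0, 0] ,
[0.0538, -0.0001, 0.0028, 0, 0.0, 0] ,
[0.062, -0.0001, 0.0048, 0, 0.0, 0] ,
[0.0701, -0.0001, 0.0074, 0, 0.0, 0] ,
[0.0781, -0.0001, 0.0105, 0, 0.0, 0] ,
[0.086, -0.0001, 0.0142, 0, 0.0, 0] ,
]
[[323.0, 199.0], [323.0, 191.0], [323.0, 183.0], [324.0, 174.0], [326.0, 166.0], [328.0, 158.0], [331.0, 150.0], [334.0, 142.0], [338.0, 135.0], [342.0, 127.0]]
```

arm_command:
  increments:
    - [0.011,0,0,0,0,0]
    - [0.02,0,0,0,0,0]
    - [0.029,0,0,0,0,0]
    - [0.037,0,0,0,0,0]
    - [0.046,0,0.001,0,0,0]
    - [0.054,0,0.003,0,0,0]
    - [0.062,0,0.005,0,0,0]
    - [0.07,0,0.007,0,0,0]
    - [0.078,0,0.01,0,0,0]
    - [0.086,0,0.014,0,0,0]

```text
time: 32.95
tool_pos: [342.1, 126.5, 100.9]
tcp_rot: [-90.0, -0.0, -85.4]
ft_force: [0.2, 0.5, 0.2]
finger_gap: -0.3
```

Run:
```python
from arc import *
apply([.086,0,.014,0,0,0])
from h import *
print(r.sense()["ft_force"],r.sense()["tool_pos"])
a=r.snapshot("side"); cv2.imwrite("pics/s12.png",cv2.resize(a[130:240,180:380,::-1],(800,440),interpolation=3))
a=r.snapshot("wrist"); cv2.imwrite("pics/w12.png",a[:,:,::-1])
arc(np.linspace(226,262,10))
```

```text
cmd now [341.9 127.  100.9] -85.42
[0.22384578 0.51560247 0.22751488] [342.11632852 126.46694175 100.86583776]
[
[0.0079, -0.0001, 0.0046, 0, 0.0, 0] ,
[0.0155, -0.0001, 0.0096, 0, 0.0, 0] ,
[0.0228, -0.0001, 0.0152, 0, 0.0, 0] ,
[0.0298, -0.0001, 0.0213, 0, 0.0, 0] ,
[0.0363, -0.0001, 0.028, 0, 0.0, 0] ,
[0.0424, -0.0001, 0.0352, 0, 0.0, 0] ,
[0.0481, -0.0001, 0.0429, 0, 0.0, 0] ,
[0.0531, -0.0001, 0.0511, 0, 0.0, 0] ,
[0.0576, -0.0001, 0.0597, 0, 0.0, 0] ,
[0.0615, -0.0001, 0.0686, 0, 0.0, 0] ,
]
[[347.0, 120.0], [353.0, 112.0], [359.0, 105.0], [365.0, 99.0], [373.0, 93.0], [380.0, 87.0], [388.0, 82.0], [397.0, 78.0], [406.0, 74.0], [415.0, 71.0]]
```

View pics/s12.png

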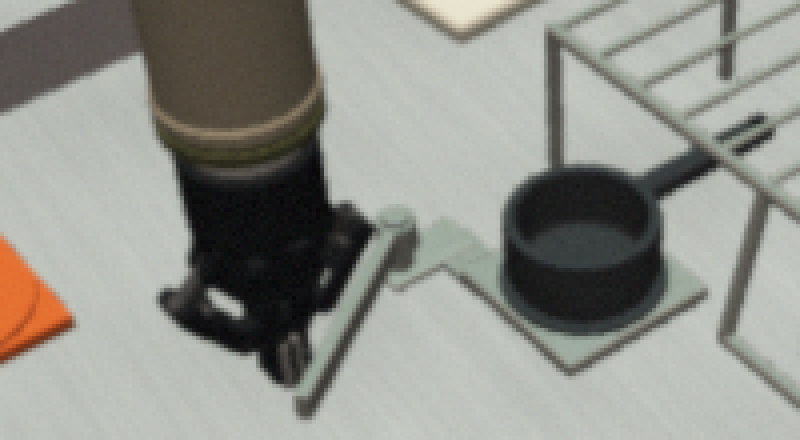

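View pics/w12.png

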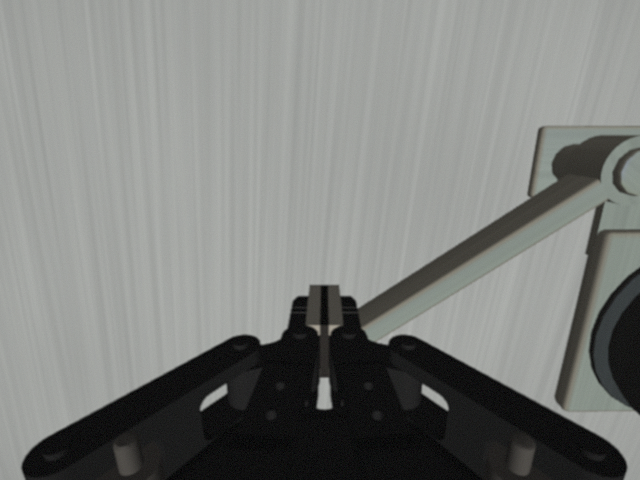

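The guard is following: it has swung about 35° with near-zero force. I keep pushing along the arc.

arm_command:
  increments:
    - [0.008,0,0.005,0,0,0]
    - [0.0155,0,0.01,0,0,0]
    - [0.023,0,0.015,0,0,0]
    - [0.03,0,0.021,0,0,0]
    - [0.036,0,0.028,0,0,0]
    - [0.042,0,0.035,0,0,0]
    - [0.048,0,0.043,0,0,0]
    - [0.053,0,0.051,0,0,0]
    - [0.0575,0,0.06,0,0,0]
    - [0.0615,0,0.069,0,0,0]

```text
time: 34.3
tool_pos: [416.2, 71.0, 100.9]
tcp_rot: [-90.0, 0.0, -85.4]
ft_force: [-0.4, 1.3, -0.1]
finger_gap: -0.0
```

Run:
```python
from arc import *
apply([.0615,0,.069,0,0,0])
from h import *
print(r.sense()["ft_force"],r.sense()["tool_pos"])
a=r.snapshot("side"); cv2.imwrite("pics/s13.png",cv2.resize(a[130:240,180:380,::-1],(800,440),interpolation=3))
arc(np.linspace(263.2,274.6,10))
```

```text
cmd now [415.6  71.2 100.9] -85.42
[-0.41230146  1.29729063 -0.11142287] [416.2170724   70.96505226 100.86785334]
[
[0.001, -0.0001, 0.0024, 0, 0.0, 0] ,
[0.002, -0.0001, 0.0053, 0, 0.0, 0] ,
[0.003, -0.0001, 0.0083, 0, 0.0, 0] ,
[0.0039, -0.0001, 0.0113, 0, 0.0, 0] ,
[0.0047, -0.0001, 0.0143, 0, 0.0, 0] ,
[0.0054, -0.0001, 0.0174, 0, 0.0, 0] ,
[0.0061, -0.0001, 0.0202, 0, 0.0, 0] ,
[0.0067, -0.0001, 0.0228, 0, 0.0, 0] ,
[0.0072, -0.0001, 0.0254, 0, 0.0, 0] ,
[0.0077, -0.0001, 0.028, 0, 0.0, 0] ,
]
[[418.0, 70.0], [421.0, 70.0], [424.0, 69.0], [427.0, 68.0], [430.0, 68.0], [433.0, 67.0], [436.0, 67.0], [439.0, 66.0], [441.0, 66.0], [444.0, 66.0]]
```

View pics/s13.png

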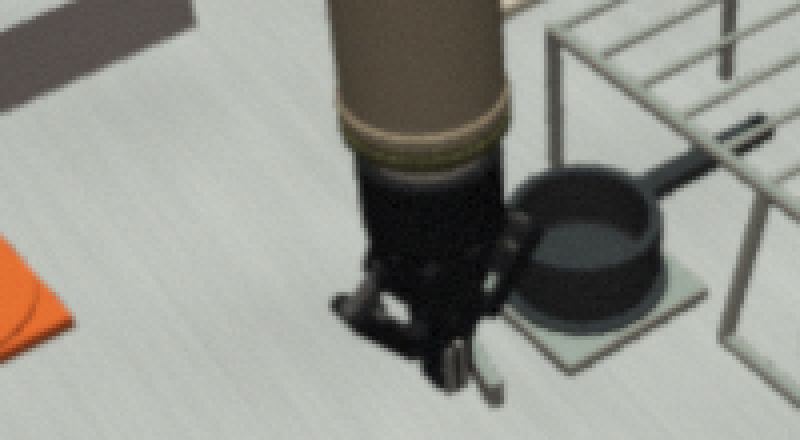

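arm_command:
  increments:
    - [0.001,0,0.003,0,0,0]
    - [0.002,0,0.006,0,0,0]
    - [0.003,0,0.009,0,0,0]
    - [0.004,0,0.012,0,0,0]
    - [0.005,0,0.015,0,0,0]
    - [0.005,0,0.018,0,0,0]
    - [0.006,0,0.02,0,0,0]
    - [0.007,0,0.022,0,0,0]
    - [0.007,0,0.024,0,0,0]
    - [0.007,0,0.025,0,0,0]

```text
time: 35.6
tool_pos: [441.2, 66.2, 100.9]
tcp_rot: [-90.0, -0.0, -85.4]
ft_force: [-1.1, -0.9, -0.6]
finger_gap: 0.3
```

arm_command:
  increments:
    - [0,0,0.001,0,0,0]
    - [0,0,0.0015,0,0,0]
    - [0,0,0.002,0,0,0]
    - [0,0,0.0025,0,0,0]
    - [0,0,0.003,0,0,0]
    - [0,0,0.0035,0,0,0]
    - [0,0,0.004,0,0,0]
    - [0,0,0.004,0,0,0]
    - [0,0,0.004,0,0,0]
    - [0,0,0.004,0,0,0]

```text
time: 36.85
tool_pos: [445.1, 66.5, 100.9]
tcp_rot: [-90.0, 0.0, -85.4]
ft_force: [0.2, 0.2, -0.5]
finger_gap: 0.1
```

Run:
```python
from arc import *
apply([.007,0,.025,0,0,0]);apply([0,0,.004,0,0,0])
from h import *
print(r.sense()["ft_force"],r.sense()["tool_pos"])
a=r.snapshot("side"); cv2.imwrite("pics/s14.png",cv2.resize(a[130:240,180:380,::-1],(800,440),interpolation=3))
a=r.snapshot("wrist"); cv2.imwrite("pics/w14.png",a[:,:,::-1])
```

```text
cmd now [441.1  66.2 100.9] -85.42
cmd now [445.1  66.5 100.9] -85.42
[ 0.18669714  0.21382289 -0.46244604] [445.10727322  66.54064435 100.93902244]
```

View pics/s14.png

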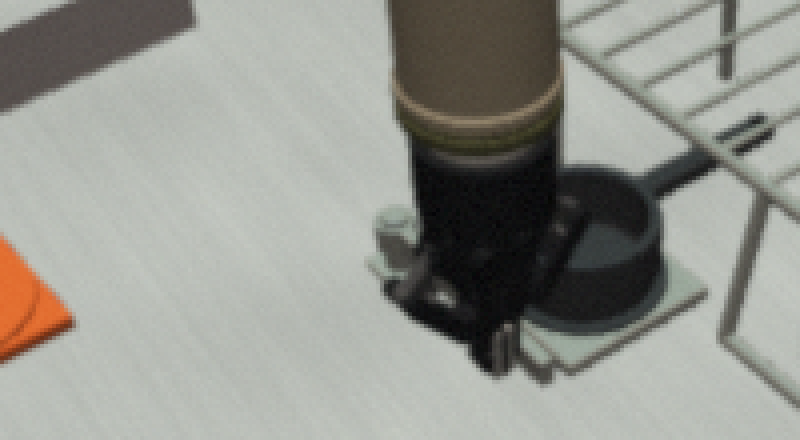

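View pics/w14.png

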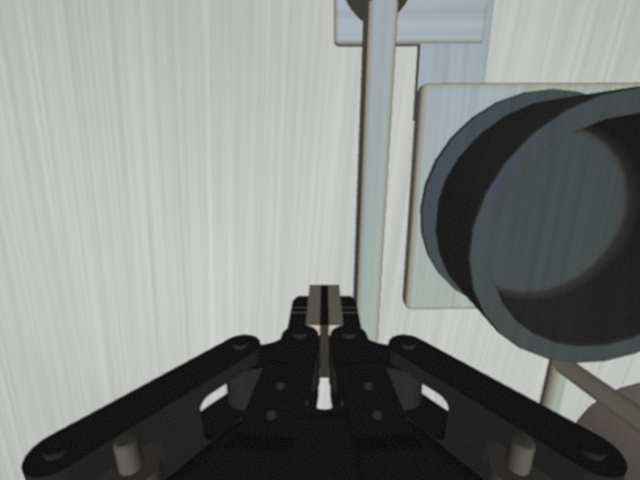

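arm_command:
  increments:
    - [0,0,0.0005,0,0,0]
    - [0,0,0.001,0,0,0]
    - [0,0,0.0015,0,0,0]
    - [0,0,0.002,0,0,0]
    - [0,0,0.0025,0,0,0]
    - [0,0,0.003,0,0,0]
    - [0,0,0.0035,0,0,0]
    - [0,0,0.004,0,0,0]
    - [0,0,0.004,0,0,0]
    - [0,0,0.004,0,0,0]

```text
time: 38.2
tool_pos: [447.6, 66.7, 100.6]
tcp_rot: [-90.2, -0.0, -85.4]
ft_force: [-9.3, -1.3, 9.5]
finger_gap: 0.2
```

Run:
```python
from arc import *
apply([0,0,.004,0,0,0])
from h import *
print(r.sense()["ft_force"],r.sense()["tool_pos"])
import pickle
m=r.camera_model("wrist");a=r.snapshot("wrist"); cv2.imwrite("pics/w15.png",a[:,:,::-1]);pickle.dump(m,open("w15.pkl","wb"))
```

```text
cmd now [449.   66.9 100.9] -85.42
[-9.32193671 -1.29328366  9.45908932] [447.63414734  66.7220643  100.57722239]
```

View pics/w15.png

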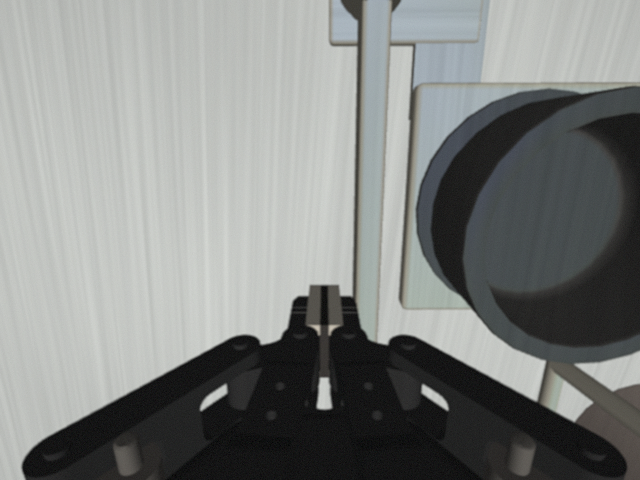

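arm_command:
  increments:
    - [0,0,-0.003,0,0,0]
    - [0,0,-0.01,0,0,0]
    - [0,0,-0.02,0,0,0]
    - [0,-0.01,-0.03,0,0,0]
    - [0,-0.03,-0.04,0,0,0]
    - [0.005,-0.06,-0.05,0,0,0]
    - [0.01,-0.09,-0.05,0,0,0]
    - [0.015,-0.12,-0.05,0,0,0]
    - [0.015,-0.135,-0.05,0,0,0]
    - [0.015,-0.14,-0.05,0,0,0]

```text
time: 39.5
tool_pos: [400.5, 48.0, 241.4]
tcp_rot: [-89.9, 0.0, -85.4]
ft_force: [0.2, 0.4, -0.3]
finger_gap: 0.4
```

Run:
```python
from arc import *
apply([.015,-.14,-.05,0,0,0])
from h import *
import pickle
np.set_printoptions(precision=1,suppress=True)
print(r.sense()["ft_force"],r.sense()["tool_pos"])
for c in("wrist","side","scene"):
  m=r.camera_model(c);a=r.snapshot(c); cv2.imwrite(f"pics/{c}16.png",a[:,:,::-1]);pickle.dump(m,open(f"{c}16.pkl","wb"))
  for n,z in dict(pan_center=40,handle_end=56,guard_tip=32,guard_hinge=32,tin_center=22.5,canister_center=42,mug_center=37.5).items():
    for q in r.spot_point(c,n)[:1]: print(c,n,round(q["conf"],2),np.array(q["position"]),onz(m,q["position"],z))
a=cv2.imread("pics/side16.png"); cv2.imwrite("pics/s16.png",cv2.resize(a[130:240,180:380],(800,440),interpolation=3))
```

```text
cmd now [400.4  47.9 240.9] -85.42
[ 0.2  0.4 -0.3] [400.5  48.  241.4]
wrist pan_center 0.91 [506. 162.] [538.2 113.8  40. ]
wrist guard_tip 0.91 [402.8 239. ] [468.9  42.6  32. ]
wrist guard_hinge 0.87 [413.4  30.9] [453.6 200.   32. ]
wrist tin_center 0.72 [320.1 413. ] [ 412.5 -157.8   22.5]
wrist canister_center 0.85 [593.3 330.6] [651.9 -27.4  42. ]
side pan_center 0.88 [322.9 188.8] [535. 123.  40.]
side handle_end 0.9 [374.9 161.3] [690.2 120.3  56. ]
side guard_tip 0.89 [315.8 222.1] [463.8  45.   32. ]
side guard_hinge 0.86 [277.1 186.5] [451.3 201.6  32. ]
side tin_center 0.88 [350.3 293.9] [ 416.6 -155.6   22.5]
side canister_center 0.71 [397.4 205.2] [645.3 -24.   42. ]
side mug_center 0.74 [396.7 206.6] [644.3 -23.4  37.5]
scene pan_center 0.62 [389.4 269.9] [543.9 118.5  40. ]
scene handle_end 0.62 [340.8 356. ] [733.3 -61.6  56. ]
scene guard_tip 0.79 [340.4 256.4] [462.8  43.3  32. ]
scene guard_hinge 0.78 [400.  242.2] [459.8 184.3  32. ]
scene tin_center 0.65 [240.6 265.3] [ 411.8 -161.    22.5]
scene canister_center 0.91 [342.8 328.6] [664.6 -30.6  42. ]
scene mug_center 0.87 [160.8 311.9] [ 511.7 -336.1   37.5]
```

View pics/wrist16.png

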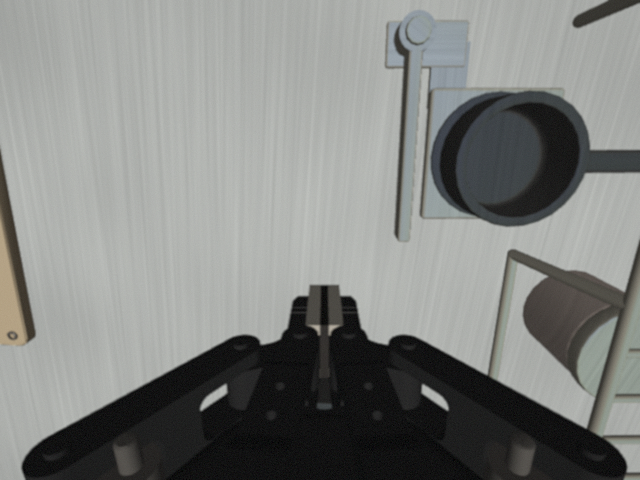

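View pics/s16.png

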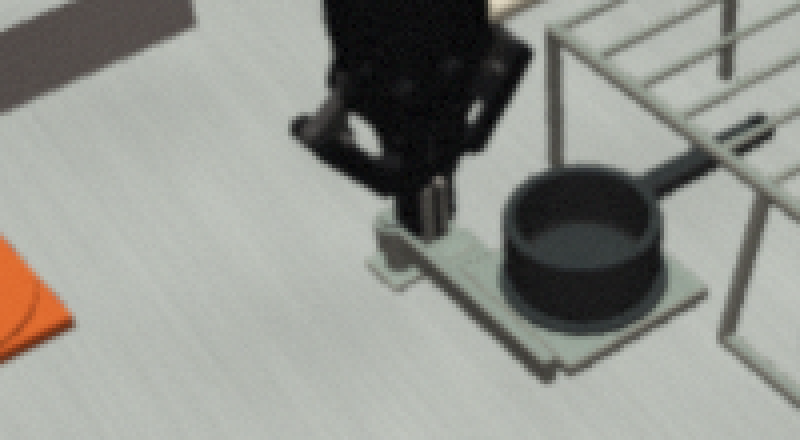

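View pics/scene16.png

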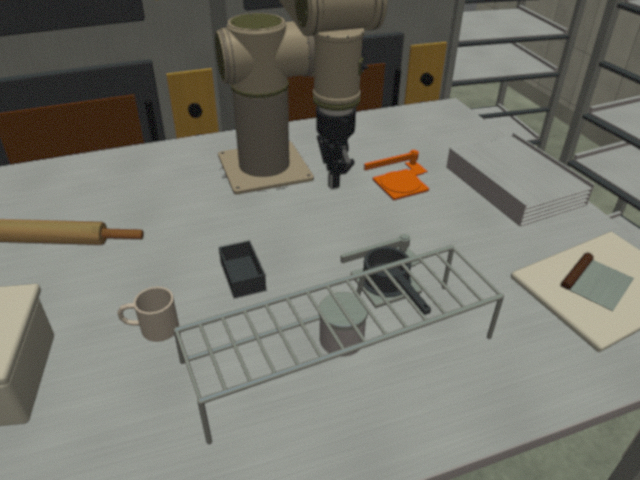

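The guard tip measures (469,43); fully shut predicts about (466,42). The pan sits on the disc, and the gripper is clear of everything.

```bash
python3 -c "
from bench import r
print(r.hand_in())"
```

```text
the job is handed in; nothing more can be done
None
```

The pan is parked on the keep-warm plate with its handle in under the rack, and the guard arm is shut in front of it. I handed the job in at about 40 s of the 72 s allowed.

**What I did:** I lifted the pan 40 mm by the handle, drew it out over the bar, turned it and set it upright on the open bench. I then took it by the rim opposite the handle, slid the handle in under the rack and lowered the pan onto the plate. Last, I pushed the guard round until it met its stop.

**Last checks:**
- **Pan:** Its centre is within about 2 mm of the plate's centre by the wrist view and tool readings. The network estimates varied more, by up to about 8 mm in y and 15 mm in x. The handle lies at about 5°, against a rack angle of about 4.6°.
- **Guard:** It met the stop with about 9 N of resistance, plus an unexplained 9 N upward. Its tip is about 3 mm from the predicted shut position. I saw no sign that the pan moved during the push.
- **Other objects:** The tin and canister show no movement beyond the networks' scatter of several mm. The mug is also unmoved in the scene view; the side camera's network took the canister for the mug, so I ignored that reading.
- **Robot:** The gripper is clear of everything, with no wrist force beyond noise.

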